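# Swap the finished sample in the dry-block heater

## Robot

A 7-joint arm with a two-finger parallel gripper is mounted at the origin on a cart in front of the work surface, level with it; the furniture and walls round the work are solid. World frame = base frame: x ahead of the robot, y to its left, z up, the work surface at z = 0. Lengths are in mm, angles in rad, forces in N, time in s.
With the tool pointing down it reaches from about 400 to 850 mm from the base axis. Payload 4.5 kg.
Tool frame: the origin (TCP) lies midway between the tips of the shut fingers; the grasp point (between the pads) lies 19 mm behind it; z points along the fingers, y is the line along which they close (so a half turn about z gives the same grasp; the last joint's range is limited). The gripper opens to 85 mm and grips with 20 to 120 N. Pads are 22 mm wide; open, the fingers measure 114 mm over their backs; the gripper's body (76 mm by 85 mm) begins 54 mm behind the grasp point. The pads swing forward as they close: fully open they stand 13 mm farther back than shut.
Start: joints at [-1.164, 0.689, -0.195, 1.565, 0.157, 0.902, -0.215], TCP at [227.623, 582.101, 231.317] pointing down, gripper open.
Joint ranges: [-3.01, 3.01], [-0.46, 2.08], [-1.47, 1.51], [0.13, 2.56], [-1, 4.14], [0.04, 2.09], [-2.66, 2.66]. Speed limits (rad/s): [2.57, 2.57, 3.14, 3.14, 3.14, 3.14, 3.14].

## Interface

Orientations are given as a rotation vector (axis times angle).
In Python, from cell import robot, viewer, workorder gives the robot as it stands.
- The arm moves only by the tool jog_arm, never from a script. Its argument "series" is a list of rows, each an object with "linear": the shift along the tool's x, y, z in m, a list of three; "roll": the turn about the tool's z in rad; "claw": the finger opening in m, from 0 to 0.0854. A call has 1 to 5 rows; each row shifts and turns the commanded pose from where the row before left it, along the tool's axes as they then stand; what a row does not reach is not made up. A row lasts 1/10 s, in which the tool goes at most 50 mm and 8.59 degrees, less where a joint would pass 70% of its speed; a pose out of reach is approached as far as the arm can. A call with a gripper value outside its range is refused whole. The fingers move at their own pace and stop on an object; "grip_force" is the grip in N (left out, the last holds). Time passes only in rows, so rows that do not move let the fingers close. It gives the time, the measured TCP pose, the force, the opening and the grip force at its end, in the units of the state.
- robot.read_state(): the state, without advancing time (a new reading comes with each control period).
- viewer.camera(name): name is "scene" or "top" or "wrist"; returns a dict with "img" (480x640x3 uint8, red, green, blue), "z_map" (480x640 float32, mm along the optical axis (not along the pixel's ray), 0 where there is no reading), "vertical_fov" (degrees; the focal length in pixels is half the picture's height over the tangent of half this angle, whatever the lens; pixels are square), "cx", "cy" (the principal point, pixels), "extrinsics" (4x4, takes a point from camera to world coordinates). Camera axes: x right, y up, looking along -z (the intrinsics and any distortion apply to the point x, -y, -z); pixel columns grow to the right and rows downward; lengths in mm; the calibration is good to about 2 mm. A picture is of the moment at which its call begins.
- workorder.hand_in(): hands the job in; it is judged then, once.
The state is a dict: "clock": time; "q": joint angles; "dq": joint speeds; "effort": joint torques, N m; "eef_pos": TCP position; "tcp_rot": TCP orientation; "wrist_force": force on the tool from outside, world axes, zero at the start; "wrist_torque": the same for the moment, N m; "opening": finger opening in mm; "grasp_force": force on a finger pad.
Only numpy, scipy, OpenCV 4.12 (cv2) and the standard library are available. Lean on these libraries where they do the work, as an engineer would, in place of code of your own. Each camera call takes 0.05 s, during which the arm holds its last target. There are 200 camera calls.

## Task

The sample in the green-capped vial is done: pull the yellow thermometer out of the heater and stand it in the narrow hole of the blue rack, then lift the steel hold-down bar out of its forks and lay it on the cork mat, handle up. Move the green-capped vial to the free well of the rack, then put the blue-capped vial from the rack into the heater well that is now empty, fully down like the others. Finally put the bar back in its forks with its eye over the thermometer hole, and the thermometer back down through the eye until its collar sits on the bar; leave the black- and white-capped vials in their wells.

Things in the scene. Friction and masses are not known exactly. Their poses are not given: they have to be found in the camera images.
- heater: White dry-block heater, grey panel on its -x side; fixed. 130x200 mm (x, y); origin under centre. Holes in one row at x=20 in the aluminium block (top z=70), all down to z=46 with mouths flared 3.5 mm: vial wells dia 24.5 at y=-54, -18, 18; thermometer hole dia 9 at y=54. Steel forks at y=-82, 82 (5 thick, flared top z=117) with 15 wide notches, floor z=97, hold the bar. Rest below z=64.
- bar: Steel hold-down bar, loose, 184 (y) x10x8 mm, 80 g; origin under its middle. Black handle on top at the middle, 12 mm thick (x), 28 long (y), z 12 to 38. Eye at y=54: 30 mm square, hole dia 16. Collars (24 wide, 12 high) at y=-73.5, 73.5 fit inside the forks, 4 mm play. At home its origin is at heater (20, 0, 97), axes parallel; its underside is 3 mm above the vial caps.
- thermometer: Yellow-headed thermometer, loose, 40 g. Origin at the stem's tip, z up the stem: stem dia 5, black collar dia 26 at z 56 to 60, round head dia 34 at z 70 to 92 (grip here; turn about z is free). At home it stands through the bar's eye, collar on the bar, tip at heater (20, 54, 49).
- vial_green: Finished sample: upright vial, green cap, dia 21, 48 mm high, 18 g; origin under its foot. Starts in one of the heater's three wells, standing 24 mm out of the block.
- vial_blue: Next sample: same vial, blue cap. Starts in the rack well at rack y=-55 mm.
- vial_black: Same vial, black cap, in a heater well; stays there. (Two more black-capped vials at the back of the desk play no part.)
- vial_white: Same vial, white cap, in a heater well; stays there.
- rack: Blue bench rack, fixed, 60x154 mm (x, y), 50 high; origin under centre. In its top along x=0, mouths flared 3.5 mm: vial wells dia 24.5, floor z=24, at y=-55 (blue vial) and y=-5 (free). The step from y=25 on is 62 high and has the thermometer hole, dia 9, at y=50: the thermometer stands in it with its collar on the step, tip at z=6.
- pan_press: Dark green crimping press, fixed to the left of the heater, not used. Origin under its base (134x96 mm); 304 mm high: its lever leans up to a black knob at (-30, -35, 290) mm. Keep the arm clear of it when coming from the left.
- mat: Cork mat, fixed, 80x190x5 mm (x, y, z), flat on the desk; origin under its centre. The place to lay the hot bar.

How it is judged:
By the outcome, as a careful person would: the job done as asked, in the order asked, and still so for the second after the job is handed in, with the robot touching nothing.
It also fails if it takes over 102 s, if anything falls off the work surface, if the arm or the gripper's body presses on something with over 40 N, if the wrist force passes 120 N, or if a joint passes its speed limit or range.

## Working session

There is one attempt and no reset: what is moved stays moved. The work goes in short steps, Python scripts to look and compute and a tool call to move; the robot and the scene stay as the last step left them, time stands still between calls to the robot, and variables do not carry over. Pictures are saved under pics/ and viewed, at most 14 in all, crops included, and the job is handed in when it is done.

Besides the shell and the picture viewer there is one more tool, called after "Call:" as name([rows], argument=value, ...), one row to a line, values as JSON. jog_arm: Moves the arm, as the interface text tells. Its arguments: {"type":"object","properties":{"series":{"type":"array"},"grip_force":{"type":"number"}},"required":["series"]}

```bash
ls; mkdir -p pics; cat > h.py <<'E'
from cell import robot, viewer, workorder
import numpy as np, cv2
from scipy.spatial.transform import Rotation as R
def snap(name,fn=None):
    c=viewer.camera(name)
    if fn: cv2.imwrite('pics/'+fn,c['img'][:,:,::-1])
    np.savez('last_%s.npz'%name,**c)
    return c
def load(name): 
    d=np.load('last_%s.npz'%name,allow_pickle=True); return {k:d[k] for k in d}
def f(c): return 240/np.tan(np.radians(float(c['vertical_fov']))/2)
def px(c,u,v,z=None):
    """world point from depth (z None) or on plane z"""
    F=f(c);d=np.array([(u-c['cx'])/F,-(v-c['cy'])/F,-1.]);E=c['extrinsics']
    if z is None: return E[:3,:3]@(d*c['z_map'][int(round(v)),int(round(u))])+E[:3,3]
    r=E[:3,:3]@d; return E[:3,3]+r*(z-E[2,3])/r[2]
def proj(c,p):
    E=c['extrinsics'];q=E[:3,:3].T@(np.asarray(p,float)-E[:3,3]);F=f(c)
    return np.array([c['cx']+F*q[0]/-q[2],c['cy']-F*q[1]/-q[2]])
E
python3 - <<'E'
from h import *
for n in ['scene','top','wrist']:
    c=snap(n,n+'0.png'); print(n,{k:(v if np.size(v)<20 else np.shape(v)) for k,v in c.items()})
s=robot.read_state();print(s)
E
```

```text
pics
scene {'img': (480, 640, 3), 'z_map': (480, 640), 'vertical_fov': 49.88231569220928, 'cx': 318.2538791434555, 'cy': 245.267064909074, 'extrinsics': array([[ 7.53218609e-01,  2.42956919e-01, -6.11255807e-01,
        -2.27293599e+01],
       [-6.57344984e-01,  3.11443812e-01, -6.86221775e-01,
        -6.98854661e+02],
       [ 2.36495104e-02,  9.18680950e-01,  3.94291787e-01,
         4.66671271e+02],
       [ 0.00000000e+00,  0.00000000e+00,  0.00000000e+00,
         1.00000000e+00]])}
top {'img': (480, 640, 3), 'z_map': (480, 640), 'vertical_fov': 57.38053470000883, 'cx': 325.26735860072796, 'cy': 236.90303781569, 'extrinsics': array([[-9.88133518e-03,  9.80682728e-01, -1.95355436e-01,
         3.81640247e+02],
       [-9.99888584e-01, -1.18762280e-02, -9.04288871e-03,
        -9.59450182e+01],
       [-1.11882905e-02,  1.95244315e-01,  9.80690818e-01,
         9.09821042e+02],
       [ 0.00000000e+00,  0.00000000e+00,  0.00000000e+00,
         1.00000000e+00]])}
wrist {'img': (480, 640, 3), 'z_map': (480, 640), 'vertical_fov': 68.3946972417214, 'cx': 320.4693652591169, 'cy': 23
[... 369 characters left out ...]
]])}
{'clock': 0.15, 'q': array([-1.16420185,  0.68979723, -0.19453408,  1.56608377,  0.15729344,
        0.90250673, -0.2151227 ]), 'dq': array([-0.00181354, -0.00466372,  0.00072769, -0.00240332,  0.00093664,
        0.00112246,  0.00024342]), 'effort': array([-2.25194846e-03, -5.39930320e+01, -1.26848146e+00, -1.58717090e+01,
        9.28318477e-03,  6.52594113e-03,  2.73003337e-06]), 'eef_pos': array([227.48878826, 581.60527454, 230.67045094]), 'tcp_rot': array([-5.82104497e-01, -3.08702141e+00,  2.19255059e-03]), 'wrist_force': array([-0.17044049, -0.02053835,  0.00741393]), 'wrist_torque': array([-0.00536984,  0.04737107,  0.01567722]), 'grasp_force': 0.0, 'opening': 85.08665306226578}
```

View pics/top0.png

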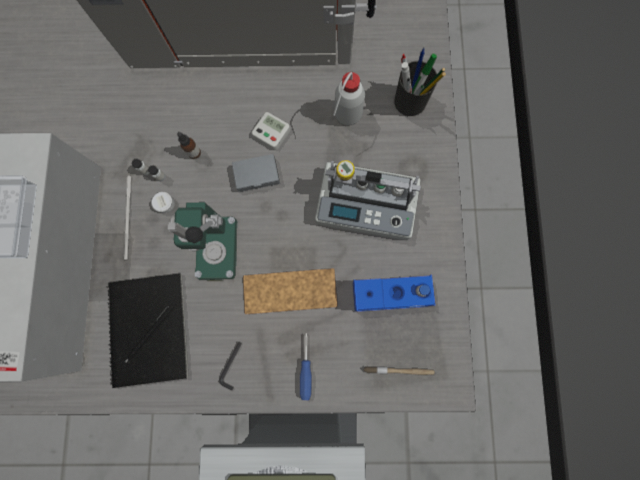

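View pics/scene0.png

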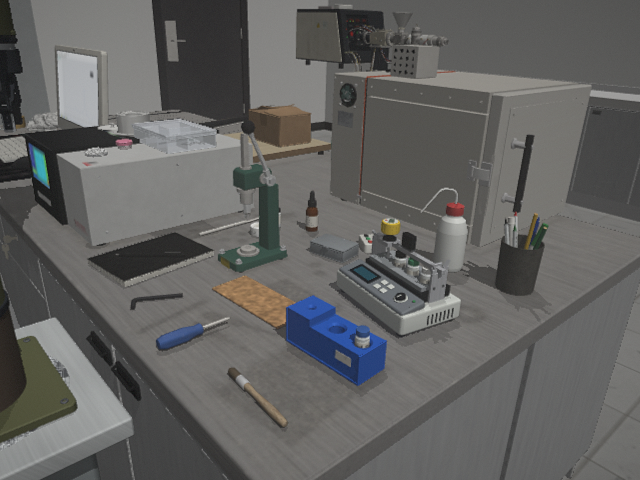

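```bash
python3 - <<'E'
from h import *
c=load('top')
v,u=np.mgrid[0:480,0:640];F=f(c);z=c['z_map']
P=np.stack([(u-c['cx'])/F*z,-(v-c['cy'])/F*z,-z],-1)@c['extrinsics'][:3,:3].T+c['extrinsics'][:3,3]
P[z==0]=np.nan
for n,(a,b) in dict(knob=(195,235),box=(30,250),box2=(70,170),box3=(80,360),desk=(290,230),oven=(250,40),rack=(380,283),mat=(290,290),bottle=(350,85),cup=(412,75),heatR=(415,180),heatpan=(345,213),bar=(350,185),therm=(345,168)).items(): print(n,P[b,a].round(0))
print('max z where x<250..', np.nanmax(P[:,:110,2]))
img=c['img'][120:330,300:480]; img=cv2.resize(img,None,fx=3.2,fy=2.85*1.0,interpolation=cv2.INTER_CUBIC)
def crop(u0,v0,w,h,s,fn):
    cv2.imwrite(fn,cv2.resize(c['img'][v0:v0+h,u0:u0+w],None,fx=s,fy=s,interpolation=cv2.INTER_CUBIC)[:,:,::-1])
crop(300,140,150,110,5,'pics/topc1.png')
crop(230,255,220,70,3.6,'pics/topc2.png')
E
```

```text
knob [507.  94. 303.]
box [510. 411. 183.]
box2 [676. 398. 118.]
box3 [317. 398.  21.]
desk [579. -13.   0.]
oven [954.  61. 110.]
rack [ 459. -193.   61.]
mat [451. -14.   8.]
bottle [ 831. -139.  141.]
cup [ 906. -278.   50.]
heatR [ 649. -261.  110.]
heatpan [ 600. -128.   56.]
bar [ 653. -139.   72.]
therm [ 664. -126.  142.]
max z where x<250.. 231.96628504579712
```

View pics/topc1.png

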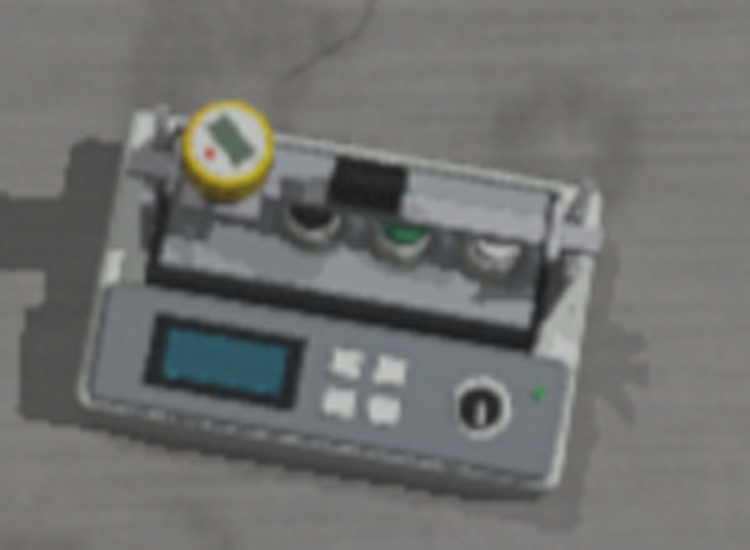

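View pics/topc2.png

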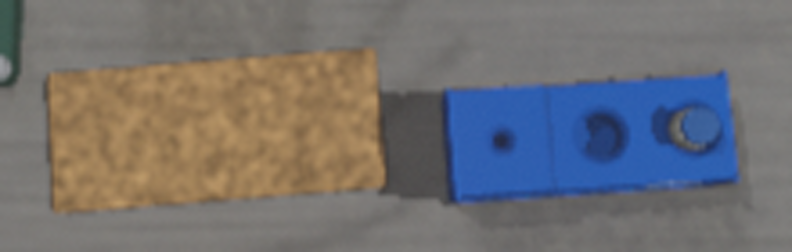

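```bash
cat >> h.py <<'E'
from scipy.optimize import least_squares
def fit(obs,p0):
    """obs: list of (cam, local xyz, (u,v)); pose x,y,yaw"""
    def w(p,l): c,s=np.cos(p[2]),np.sin(p[2]); return np.array([p[0]+c*l[0]-s*l[1],p[1]+s*l[0]+c*l[1],l[2]])
    r=lambda p: np.concatenate([proj(c,w(p,l))-uv for c,l,uv in obs])
    o=least_squares(r,p0,loss='soft_l1',x_scale=[10,10,.1]); return o.x,r(o.x).reshape(-1,2).round(1)
def tow(p,l): c,s=np.cos(p[2]),np.sin(p[2]); return np.array([p[0]+c*l[0]-s*l[1],p[1]+s*l[0]+c*l[1],l[2] if len(l)>2 else 0])
E
python3 - <<'E'
from h import *
c=load('top')
a=lambda x,y:(300+x/5,140+y/5); b=lambda x,y:(230+x/3.6,255+y/3.6)
print('heater',fit([(c,(20,54,141),a(228,137)),(c,(20,0,135),a(370,174)),(c,(-65,100,55),a(107,283)),(c,(-65,-100,55),a(580,363))],[620,-150,-.17]))
print('rack',fit([(c,(0,50,62),b(501,140)),(c,(0,-5,50),b(605,137)),(c,(0,-55,72),b(697,124)),(c,(30,77,62),b(445,90)),(c,(30,-77,50),b(725,72))],[460,-220,.06]))
print('mat',fit([(c,(40,95,5),b(48,72)),(c,(40,-95,5),b(374,48)),(c,(-40,-95,5),b(385,187)),(c,(-40,95,5),b(54,211))],[450,0,.07]))
s=robot.read_state(); print(R.from_rotvec(s['tcp_rot']).as_matrix().round(3))
E
```

```text
heater (array([ 6.49714640e+02, -1.80438126e+02, -7.07585690e-03]), array([[-0.6, -2.6],
       [-0.1, -9. ],
       [-0.3, 23.9],
       [ 5.2,  7.4]]))
rack (array([ 4.40232207e+02, -2.20837983e+02,  6.34389035e-02]), array([[-0.2,  0.5],
       [-1.4, -0.4],
       [ 1. ,  0.5],
       [ 0. , -0.2],
       [ 0.2, -0.4]]))
mat (array([ 4.49834091e+02, -1.35687408e+01,  6.23782620e-02]), array([[-0.4, -0.2],
       [ 0.5, -0.2],
       [ 0.4,  0.1],
       [-0.6,  0.3]]))
[[-0.931  0.364 -0.   ]
 [ 0.364  0.931 -0.001]
 [-0.    -0.001 -1.   ]]
```

```bash
python3 - <<'E'
from h import *
c=load('top')
a=lambda x,y:(300+x/5,140+y/5)
obs=[(c,(20,54,141),a(228,137)),(c,(20,0,135),a(370,174)),(c,(20,82,107),a(150,165)),(c,(20,-92,103),a(603,240))]
p,r=fit(obs,[640,-165,-.17]);print(p,r)
for l in [(-65,100,40),(-65,-100,40),(65,100,40),(20,-18,94)]: print(l,(proj(c,tow(p,l))-[300,140])*5)
# head depth-based
z=c['z_map']
for q in [(345,168),(374,174),(344,173)]: print(q,px(c,*q))
E
```

```text
[ 6.32990031e+02 -1.76778418e+02 -1.85195686e-01] [[-0.1  1.3]
 [ 0.1 -0.3]
 [ 0.5 -0.5]
 [-0.5 -0.1]]
(-65, 100, 40) [ 73.02260599 406.66960422]
(-65, -100, 40) [560.64238218 489.62332917]
(65, 100, 40) [128.60029987 108.86031689]
(20, -18, 94) [406.221255   215.51881042]
(345, 168) [ 663.55658716 -126.4909006   141.99276809]
(374, 174) [ 652.72856232 -179.93837522  137.70408528]
(344, 173) [ 653.80547892 -124.46248165  142.29425122]
```

```bash
cat >> h.py <<'E'
def plan(wps,th=None,pos=None):
    """wps: (x,y,z,theta_deg); prints rows in tool axes, from measured pose"""
    s=robot.read_state()
    M=R.from_rotvec(s['tcp_rot']).as_matrix()
    p=np.array(s['eef_pos'] if pos is None else pos,float); t=np.arctan2(M[1,0],M[0,0]) if th is None else np.radians(th)
    for w in wps:
        tt=np.radians(w[3]);d=np.array(w[:3])-p;dt=(tt-t+np.pi)%(2*np.pi)-np.pi
        n=max(int(np.ceil(max(np.linalg.norm(d)/49.5,abs(dt)/.148))),1)
        print('->',w,n,'rows')
        for i in range(n):
            l=d/n; tx=np.array([np.cos(t),np.sin(t)]);ty=np.array([np.sin(t),-np.cos(t)])
            print('  ',[round(float(l[:2]@tx)/1000,4),round(float(l[:2]@ty)/1000,4),round(-l[2]/1000,4)],'roll',round(-dt/n,4)); t+=dt/n
        p=np.array(w[:3],float)
def st():
    s=robot.read_state(); M=R.from_rotvec(s['tcp_rot']).as_matrix()
    print('t %.2f'%s['clock'],s['eef_pos'].round(1),'th %.2f'%np.degrees(np.arctan2(M[1,0],M[0,0])),'zax',M[:,2].round(3),'F',s['wrist_force'].round(1),'open %.1f gf %.1f'%(s['opening'],s['grasp_force']))
E
python3 -c "
from h import *
plan([(227.5,582,380,158.6),(430,60,380,80),(440,-150,340,80)])"
```

```text
-> (227.5, 582, 380, 158.6) 4 rows
   [0.0, 0.0001, np.float64(-0.0373)] roll 0.0002
   [0.0, 0.0001, np.float64(-0.0373)] roll 0.0002
   [0.0, 0.0001, np.float64(-0.0373)] roll 0.0002
   [0.0, 0.0001, np.float64(-0.0373)] roll 0.0002
-> (430, 60, 380, 80) 12 rows
   [-0.0316, -0.0343, np.float64(-0.0)] roll 0.1143
   [-0.0353, -0.0305, np.float64(-0.0)] roll 0.1143
   [-0.0385, -0.0263, np.float64(-0.0)] roll 0.1143
   [-0.0413, -0.0217, np.float64(-0.0)] roll 0.1143
   [-0.0435, -0.0169, np.float64(-0.0)] roll 0.1143
   [-0.0451, -0.0118, np.float64(-0.0)] roll 0.1143
   [-0.0462, -0.0066, np.float64(-0.0)] roll 0.1143
   [-0.0466, -0.0013, np.float64(-0.0)] roll 0.1143
   [-0.0465, 0.0041, np.float64(-0.0)] roll 0.1143
   [-0.0457, 0.0093, np.float64(-0.0)] roll 0.1143
   [-0.0443, 0.0145, np.float64(-0.0)] roll 0.1143
   [-0.0424, 0.0195, np.float64(-0.0)] roll 0.1143
-> (440, -150, 340, 80) 5 rows
   [-0.041, 0.0093, np.float64(0.008)] roll -0.0
   [-0.041, 0.0093, np.float64(0.008)] roll -0.0
   [-0.041, 0.0093, np.float64(0.008)] roll -0.0
   [-0.041, 0.0093, np.float64(0.008)] roll -0.0
   [-0.041, 0.0093, np.float64(0.008)] roll -0.0
```

Call:
jog_arm([
  {"linear": [0, 0, -0.037], "roll": 0, "claw": 0.085},
  {"linear": [0, 0, -0.037], "roll": 0, "claw": 0.085},
  {"linear": [0, 0, -0.037], "roll": 0, "claw": 0.085},
  {"linear": [0, 0, -0.037], "roll": 0, "claw": 0.085},
], grip_force=60)

```text
clock: 0.55
eef_pos: [227.5, 581.6, 380.5]
tcp_rot: [-0.582, -3.087, 0.001]
wrist_force: [-1.0, 1.1, -0.7]
opening: 85.3
grasp_force: 0.0
```

Call:
jog_arm([
  {"linear": [-0.0316, -0.0343, 0], "roll": 0.1143, "claw": 0.085},
  {"linear": [-0.0353, -0.0305, 0], "roll": 0.1143, "claw": 0.085},
  {"linear": [-0.0385, -0.0263, 0], "roll": 0.1143, "claw": 0.085},
  {"linear": [-0.0413, -0.0217, 0], "roll": 0.1143, "claw": 0.085},
])

```text
clock: 0.95
eef_pos: [295.6, 406.2, 379.2]
tcp_rot: [1.273, 2.872, -0.0]
wrist_force: [1.0, 0.5, 0.4]
opening: 84.8
grasp_force: 0.0
```

Call:
jog_arm([
  {"linear": [-0.0435, -0.0169, 0], "roll": 0.1143, "claw": 0.085},
  {"linear": [-0.0451, -0.0118, 0], "roll": 0.1143, "claw": 0.085},
  {"linear": [-0.0462, -0.0066, 0], "roll": 0.1143, "claw": 0.085},
  {"linear": [-0.0466, -0.0013, 0], "roll": 0.1143, "claw": 0.085},
])

```text
clock: 1.35
eef_pos: [363.0, 232.3, 379.3]
tcp_rot: [-1.891, -2.509, -0.0]
wrist_force: [1.1, -0.4, 0.3]
opening: 85.0
grasp_force: 0.0
```

```bash
python3 -c "
from h import *
st();plan([(430,60,380,80),(440,-150,340,80)])"
```

```text
t 1.35 [363.  232.3 379.3] th 105.99 zax [-0.  0. -1.] F [ 1.1 -0.4  0.3] open 85.0 gf 0.0
-> (430, 60, 380, 80) 4 rows
   [-0.046, 0.0042, np.float64(-0.0002)] roll 0.1134
   [-0.0453, 0.0094, np.float64(-0.0002)] roll 0.1134
   [-0.0439, 0.0145, np.float64(-0.0002)] roll 0.1134
   [-0.042, 0.0194, np.float64(-0.0002)] roll 0.1134
-> (440, -150, 340, 80) 5 rows
   [-0.041, 0.0093, np.float64(0.008)] roll -0.0
   [-0.041, 0.0093, np.float64(0.008)] roll -0.0
   [-0.041, 0.0093, np.float64(0.008)] roll -0.0
   [-0.041, 0.0093, np.float64(0.008)] roll -0.0
   [-0.041, 0.0093, np.float64(0.008)] roll -0.0
```

Call:
jog_arm([
  {"linear": [-0.046, 0.0042, 0], "roll": 0.1134, "claw": 0.085},
  {"linear": [-0.0453, 0.0094, 0], "roll": 0.1134, "claw": 0.085},
  {"linear": [-0.0439, 0.0145, 0], "roll": 0.1134, "claw": 0.085},
  {"linear": [-0.042, 0.0194, 0], "roll": 0.1134, "claw": 0.085},
])

```text
clock: 1.75
eef_pos: [430.7, 60.4, 379.3]
tcp_rot: [-2.406, -2.02, -0.0]
wrist_force: [0.7, 0.4, 0.5]
opening: 84.9
grasp_force: 0.0
```

Call:
jog_arm([
  {"linear": [-0.041, 0.0093, 0.02], "roll": 0, "claw": 0.085},
  {"linear": [-0.041, 0.0093, 0.02], "roll": 0, "claw": 0.085},
  {"linear": [-0.041, 0.0093, 0.02], "roll": 0, "claw": 0.085},
  {"linear": [-0.041, 0.0093, 0.02], "roll": 0, "claw": 0.085},
  {"linear": [-0.041, 0.0093, 0.02], "roll": 0, "claw": 0.085},
])

```text
clock: 2.25
eef_pos: [441.6, -149.1, 278.4]
tcp_rot: [-2.401, -2.025, -0.0]
wrist_force: [0.7, 0.6, 0.2]
opening: 85.0
grasp_force: 0.0
```

Call:
jog_arm([
  {"linear": [0, 0, 0], "roll": 0, "claw": 0.085},
  {"linear": [0, 0, 0], "roll": 0, "claw": 0.085},
])

```text
clock: 2.45
eef_pos: [441.1, -148.4, 278.7]
tcp_rot: [-2.404, -2.02, 0.002]
wrist_force: [1.4, -0.1, 0.4]
opening: 85.1
grasp_force: 0.0
```

```bash
python3 -c "
from h import *
st();snap('wrist','w1.png');plan([(620,-165,260,79.4)])"
```

```text
t 2.45 [ 441.1 -148.4  278.7] th 80.10 zax [-0.002  0.001 -1.   ] F [ 1.4 -0.1  0.4] open 85.1 gf 0.0
-> (620, -165, 260, 79.4) 4 rows
   [0.0031, 0.0447, np.float64(0.0048)] roll 0.0038
   [0.0033, 0.0447, np.float64(0.0048)] roll 0.0038
   [0.0035, 0.0447, np.float64(0.0048)] roll 0.0038
   [0.0036, 0.0447, np.float64(0.0048)] roll 0.0038
```

View pics/w1.png

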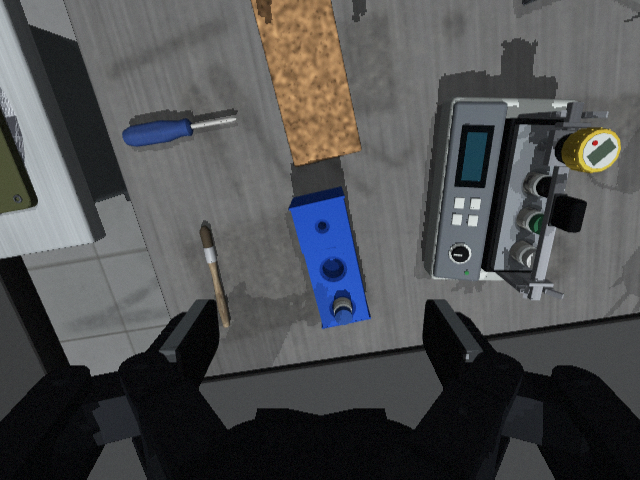

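```bash
cat > rackobs.py <<'E'
from h import *
t=load('top'); b=lambda x,y:(230+x/3.6,255+y/3.6)
T=[(t,(0,50,62),b(501,140)),(t,(0,-5,50),b(605,137)),(t,(0,-55,72),b(697,124)),(t,(30,77,62),b(445,90)),(t,(30,-77,50),b(725,72))]
E
python3 - <<'E'
from rackobs import *
c=load('wrist')
W=[(c,(0,50,62),(323,227)),(c,(0,-5,50),(333,267)),(c,(-30,77,62),(291,206)),(c,(30,77,62),(341,189)),(c,(30,-77,50),(369,319)),(c,(-30,-77,50),(323,327))]
print(fit(W,[440,-220,.06])); print(fit(T+W,[440,-220,.06]))
for q in [(315,210),(343,305),(350,290)]: print(px(c,*q).round(1))
print('mat',fit([(c,(-40,-95,5),(298,165)),(c,(40,-95,5),(361,152)),(t,(40,95,5),b(48,72)),(t,(40,-95,5),b(374,48)),(t,(-40,-95,5),b(385,187)),(t,(-40,95,5),b(54,211))],[450,0,.07]))
E
```

```text
(array([ 4.42107734e+02, -2.17993457e+02,  4.88252950e-02]), array([[-0.4, -2.7],
       [ 0.3,  0.5],
       [-2.3, -0.1],
       [ 4.4,  4.2],
       [ 1.9, -1.4],
       [-1.6,  0.4]]))
(array([ 4.41406818e+02, -2.18916640e+02,  4.69687148e-02]), array([[-1.2, -0.6],
       [-2.4, -0.9],
       [ 0. ,  0.3],
       [-0.8, -1.4],
       [-0.4, -0.4],
       [-0.8, -1.7],
       [-0.2,  1.4],
       [-2.7,  0.8],
       [ 4. ,  5.3],
       [ 1.3, -0.5],
       [-2.2,  1.2]]))
[ 434.5 -151.5   62.2]
[ 446.2 -264.8   62.3]
[ 456.8 -254.    49.6]
mat (array([ 4.50310236e+02, -1.31937973e+01,  6.25579559e-02]), array([[-3.8,  2.9],
       [ 0.6, -0.6],
       [-0.5, -0.4],
       [ 0.3, -0.5],
       [ 0.3, -0.2],
       [-0.8,  0.1]]))
```

Call:
jog_arm([
  {"linear": [0.0033, 0.0447, 0.0048], "roll": 0.0038, "claw": 0.085},
  {"linear": [0.0033, 0.0447, 0.0048], "roll": 0.0038, "claw": 0.085},
  {"linear": [0.0033, 0.0447, 0.0048], "roll": 0.0038, "claw": 0.085},
  {"linear": [0.0033, 0.0447, 0.0048], "roll": 0.0038, "claw": 0.085},
  {"linear": [0, 0, 0], "roll": 0, "claw": 0.085},
])

```text
clock: 3.0
eef_pos: [625.9, -162.0, 258.9]
tcp_rot: [2.409, 2.014, 0.006]
wrist_force: [-0.3, 0.9, -0.5]
opening: 84.9
grasp_force: 0.0
```

```bash
python3 -c "
from h import *
st();snap('wrist','w2.png')"
```

```text
t 3.00 [ 625.9 -162.   258.9] th 79.80 zax [ 0.004  0.001 -1.   ] F [-0.3  0.9 -0.5] open 84.9 gf 0.0
```

View pics/w2.png

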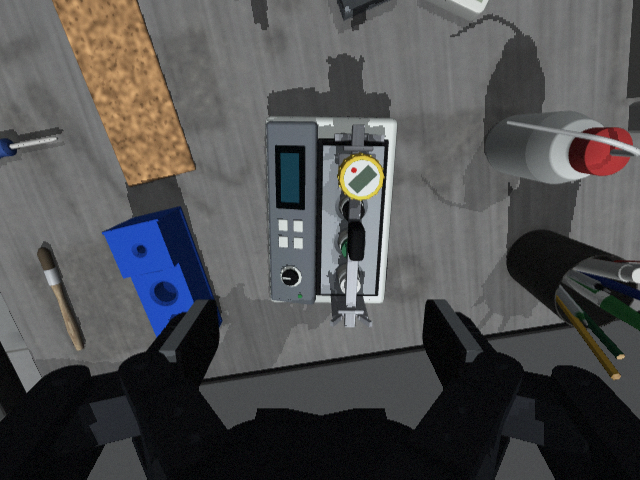

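```bash
python3 - <<'E'
from h import *
c=load('wrist'); t=load('top'); a=lambda x,y:(300+x/5,140+y/5)
print(px(c,361,178,141),px(c,361,172),px(c,357,240,135),px(c,357,240))
# yellow/white head region by depth
v,u=np.mgrid[140:215,325:400];z=c['z_map'][140:215,325:400];F=f(c)
P=np.stack([(u-c['cx'])/F*z,-(v-c['cy'])/F*z,-z],-1)@c['extrinsics'][:3,:3].T+c['extrinsics'][:3,3]
m=(P[...,2]>138)&(P[...,2]<146); q=P[m]; print('head top',(q.min(0)+q.max(0))/2,q.max(0)-q.min(0),m.sum())
W=[(c,(20,54,141),(361,178)),(c,(20,0,135),(357,240)),(c,(65,100,64),(396,119)),(c,(65,-100,64),(383,303))]
T=[(t,(20,54,141),a(228,137)),(t,(20,0,135),a(370,174)),(t,(20,82,107),a(150,165)),(t,(20,-92,103),a(603,240))]
print(fit(W,[640,-165,-.17]));print(fit(W+T,[640,-165,-.17]))
E
```

```text
[ 663.23797439 -126.06837381  141.        ] [ 663.83795783 -121.70699392  141.34198801] [ 653.59673893 -174.7120188   135.        ] [ 653.58004641 -174.611946    135.30525863]
head top [ 663.49680428 -125.64679212  141.05405773] [33.18289593 33.20331858  6.1053513 ] 1592
(array([ 6.31744527e+02, -1.73696482e+02, -2.19995853e-01]), array([[-0.4, -0.9],
       [-2.3,  4.5],
       [ 8.3, -1.8],
       [ 0.8, 11.1]]))
(array([ 6.32591338e+02, -1.75081496e+02, -1.98813314e-01]), array([[-0.5,  0.1],
       [-0.9,  5.4],
       [ 7.3, -2.1],
       [ 3.8, 11. ],
       [-0.8,  1.1],
       [-0.6, -0. ],
       [-0.1, -0.8],
       [-1.4,  0.8]]))
```

```bash
python3 -c "
from h import *
plan([(663.4,-126,160,79.2),(663.4,-126,109,79.2)])"
```

```text
-> (663.4, -126, 160, 79.2) 3 rows
   [0.0144, 0.0112, np.float64(0.0331)] roll 0.003
   [0.0145, 0.0111, np.float64(0.0331)] roll 0.003
   [0.0145, 0.0111, np.float64(0.0331)] roll 0.003
-> (663.4, -126, 109, 79.2) 2 rows
   [0.0, 0.0, np.float64(0.0255)] roll -0.0
   [0.0, 0.0, np.float64(0.0255)] roll -0.0
```

Call:
jog_arm([
  {"linear": [0.0145, 0.0111, 0.033], "roll": 0.003, "claw": 0.085},
  {"linear": [0.0145, 0.0111, 0.033], "roll": 0.003, "claw": 0.085},
  {"linear": [0.0145, 0.0111, 0.033], "roll": 0.003, "claw": 0.085},
  {"linear": [0, 0, 0.025], "roll": 0, "claw": 0.085},
  {"linear": [0, 0, 0.025], "roll": 0, "claw": 0.085},
])

```text
clock: 3.55
eef_pos: [660.4, -126.5, 110.7]
tcp_rot: [-2.422, -1.999, -0.001]
wrist_force: [0.0, -0.4, 1.1]
opening: 84.7
grasp_force: 0.0
```

Call:
jog_arm([
  {"linear": [0, 0, 0], "roll": 0, "claw": 0.05},
  {"linear": [0, 0, 0], "roll": 0, "claw": 0.04},
  {"linear": [0, 0, 0], "roll": 0, "claw": 0.02},
  {"linear": [0, 0, 0], "roll": 0, "claw": 0.02},
  {"linear": [0, 0, 0], "roll": 0, "claw": 0.02},
], grip_force=40)

```text
clock: 4.05
eef_pos: [662.1, -129.6, 113.4]
tcp_rot: [2.425, 1.994, 0.004]
wrist_force: [-0.7, 0.7, 6.6]
opening: 32.7
grasp_force: 39.2
```

```bash
python3 -c "
from h import *
st()"
```

```text
t 4.05 [ 662.1 -129.6  113.4] th 78.87 zax [ 0.003 -0.    -1.   ] F [-0.7  0.7  6.6] open 32.7 gf 39.2
```

Call:
jog_arm([
  {"linear": [0, 0, -0.01], "roll": 0, "claw": 0.02},
  {"linear": [0, 0, -0.025], "roll": 0, "claw": 0.02},
  {"linear": [0, 0, -0.03], "roll": 0, "claw": 0.02},
  {"linear": [0, 0, -0.03], "roll": 0, "claw": 0.02},
  {"linear": [0, 0, -0.02], "roll": 0, "claw": 0.02},
])

```text
clock: 4.55
eef_pos: [661.8, -130.0, 229.4]
tcp_rot: [2.424, 1.993, 0.003]
wrist_force: [0.0, 0.6, -1.1]
opening: 32.9
grasp_force: 40.4
```

```bash
python3 - <<'E'
from h import *
w2=load('wrist');t=load('top')
print(px(w2,140,251,62),px(w2,165,292,50),px(t,369.2,293.9,62),px(t,398,293,50))
st(); c=snap('wrist','w3.png')
E
```

```text
[ 438.95321345 -170.69543834   62.        ] [ 443.29447341 -223.81364377   50.        ] [ 437.96153392 -171.3512252    62.        ] [ 439.90352238 -228.45201091   50.        ]
t 4.55 [ 661.8 -130.   229.4] th 78.86 zax [ 0.004 -0.001 -1.   ] F [ 0.   0.6 -1.1] open 32.9 gf 40.4
```

View pics/w3.png

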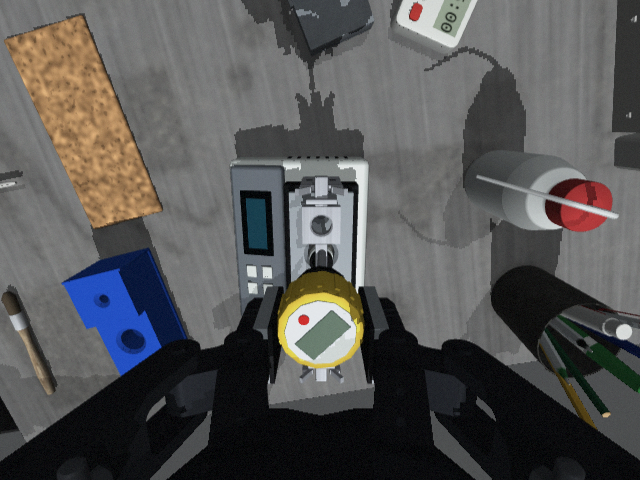

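```bash
python3 - <<'E'
from h import *
c=load('wrist')
print('hole',px(c,104,299,62),'well',px(c,132,341,50),'eye',px(c,321,224,105))
print('head',px(c,321,320,257), px(c,321,320))
z=c['z_map'];v,u=np.mgrid[255:390,260:385];zz=z[255:390,260:385];F=f(c)
P=np.stack([(u-c['cx'])/F*zz,-(v-c['cy'])/F*zz,-zz],-1)@c['extrinsics'][:3,:3].T+c['extrinsics'][:3,3]
im=c['img'][255:390,260:385].astype(int); m=(P[...,2]>252)&(P[...,2]<262)
q=P[m];print(m.sum(),(q.min(0)+q.max(0))/2,q.max(0)-q.min(0), np.linalg.lstsq(np.c_[q[:,:2],np.ones(len(q))],q[:,2],rcond=None)[0])
E
```

```text
hole [ 441.10247803 -168.93772565   62.        ] well [ 442.66281923 -225.01235111   50.        ] eye [ 663.7389064  -125.04296089  105.        ]
head [ 663.74643824 -121.05626434  257.        ] [ 663.74477454 -121.06508499  256.98459004]
6531 [ 664.39961786 -125.7604299   257.00276245] [44.83187912 34.34309595  9.99349725] [-3.17678635e-03 -5.37725636e-02  2.52513121e+02]
```

```bash
python3 - <<'E'
from h import *
c=load('wrist')
z=c['z_map'];v,u=np.mgrid[300:355,290:350];zz=z[300:355,290:350];F=f(c)
P=np.stack([(u-c['cx'])/F*zz,-(v-c['cy'])/F*zz,-zz],-1)@c['extrinsics'][:3,:3].T+c['extrinsics'][:3,3]
im=c['img'][300:355,290:350].astype(int); m=(im[...,2]>110)&(P[...,2]>250)
q=P[m];print(m.sum(),q.mean(0), np.linalg.lstsq(np.c_[q[:,:2],np.ones(len(q))],q[:,2],rcond=None)[0])
plan([(660,-132,229,79),(438.5,-174,200,79),(438.5,-174,139,79)])
E
```

```text
2481 [ 662.98027863 -123.99648561  258.24648134] [1.55534888e-01 6.31864565e-01 2.33478904e+02]
-> (660, -132, 229, 79) 1 rows
   [-0.0022, -0.0031, np.float64(0.0035)] roll -0.0026
-> (438.5, -174, 200, 79) 5 rows
   [-0.0167, -0.0419, np.float64(0.0058)] roll -0.0
   [-0.0167, -0.0419, np.float64(0.0058)] roll -0.0
   [-0.0167, -0.0419, np.float64(0.0058)] roll -0.0
   [-0.0167, -0.0419, np.float64(0.0058)] roll -0.0
   [-0.0167, -0.0419, np.float64(0.0058)] roll -0.0
-> (438.5, -174, 139, 79) 2 rows
   [0.0, 0.0, np.float64(0.0305)] roll -0.0
   [0.0, 0.0, np.float64(0.0305)] roll -0.0
```

Call:
jog_arm([
  {"linear": [-0.017, -0.0425, 0.002], "roll": 0, "claw": 0.02},
  {"linear": [-0.017, -0.0425, 0.002], "roll": 0, "claw": 0.02},
  {"linear": [-0.017, -0.0425, 0.006], "roll": 0, "claw": 0.02},
  {"linear": [-0.0175, -0.0425, 0.01], "roll": 0, "claw": 0.02},
  {"linear": [-0.0175, -0.0425, 0.01], "roll": 0, "claw": 0.02},
])

```text
clock: 5.1
eef_pos: [434.2, -173.1, 196.5]
tcp_rot: [2.425, 1.995, 0.001]
wrist_force: [0.2, -0.3, -1.0]
opening: 33.0
grasp_force: 40.4
```

Call:
jog_arm([
  {"linear": [0, 0, 0.03], "roll": 0, "claw": 0.02},
  {"linear": [0, 0, 0.02], "roll": 0, "claw": 0.02},
  {"linear": [0, 0, 0], "roll": 0, "claw": 0.02},
  {"linear": [0, 0, 0], "roll": 0, "claw": 0.02},
])

```text
clock: 5.5
eef_pos: [436.2, -173.0, 146.5]
tcp_rot: [2.426, 1.995, 0.0]
wrist_force: [0.2, 0.0, -0.3]
opening: 32.9
grasp_force: 40.4
```

```bash
python3 - <<'E'
from h import *
st(); c=snap('wrist','w4.png'); s=snap('scene')
cv2.imwrite('pics/s4.png',cv2.resize(s['img'][230:390,260:420],None,fx=3.7,fy=3.7,interpolation=cv2.INTER_CUBIC)[:,:,::-1])
E
```

```text
t 5.50 [ 436.2 -173.   146.5] th 78.87 zax [ 0. -0. -1.] F [ 0.2  0.  -0.3] open 32.9 gf 40.4
```

View pics/s4.png

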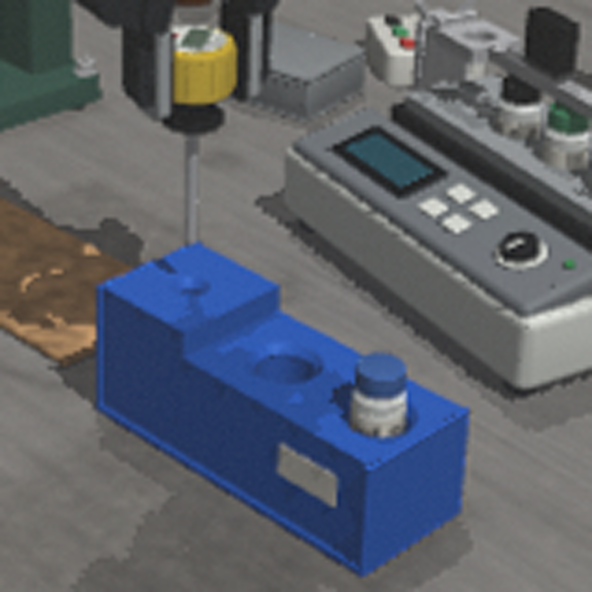

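```bash
python3 - <<'E'
from h import *
s=load('scene'); k=lambda p:((proj(s,p)-[260,230])*3.7).round(1)
print('hole from scene',px(s,260+193/3.7,230+286/3.7,62))
ax=np.array([437.2,-169.]); 
for z in (82,140,163,174.5): print(z,k((*ax,z)))
print('hole pred',k((439.3,-170,62)))
E
```

```text
hole from scene [ 436.56628876 -172.7399387    62.        ]
82 [189.2 240.2]
140 [191.9 114.1]
163 [192.9  62. ]
174.5 [193.5  35.5]
hole pred [193.7 281.4]
```

View pics/w4.png

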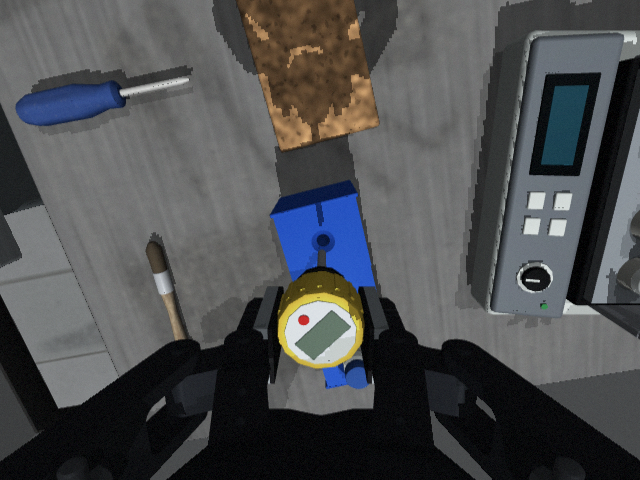

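```bash
python3 - <<'E'
from h import *
c=load('wrist')
print('hole',px(c,322.5,241,62),'tip pred px',proj(c,(437.2,-169,82)),proj(c,(439,-170,82)))
cv2.imwrite('pics/w4c.png',cv2.resize(c['img'][190:300,260:390],None,fx=5,fy=5,interpolation=cv2.INTER_CUBIC)[:,:,::-1])
E
```

```text
hole [ 438.3225095  -169.37071511   62.        ] tip pred px [320.79113102 250.53332184] [323.94519337 251.49414739]
```

View pics/w4c.png

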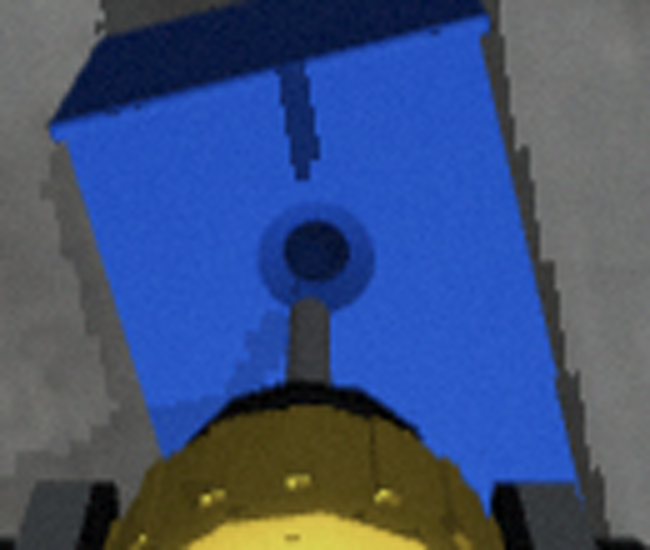

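Call:
jog_arm([
  {"linear": [-0.001, 0.001, 0.01], "roll": 0, "claw": 0.02},
  {"linear": [0, 0, 0.015], "roll": 0, "claw": 0.02},
  {"linear": [0, 0, 0.015], "roll": 0, "claw": 0.02},
  {"linear": [0, 0, 0.015], "roll": 0, "claw": 0.02},
  {"linear": [0, 0, 0.01], "roll": 0, "claw": 0.02},
])

```text
clock: 6.1
eef_pos: [436.8, -173.9, 80.2]
tcp_rot: [-2.426, -1.996, -0.0]
wrist_force: [0.3, -0.2, -0.0]
opening: 32.9
grasp_force: 40.4
```

Call:
jog_arm([
  {"linear": [0, 0, 0.006], "roll": 0, "claw": 0.02},
  {"linear": [0, 0, 0.002], "roll": 0, "claw": 0.02},
  {"linear": [0, 0, 0], "roll": 0, "claw": 0.02},
])

```text
clock: 6.4
eef_pos: [436.8, -174.1, 73.1]
tcp_rot: [2.426, 1.995, 0.0]
wrist_force: [-0.1, -0.0, -0.2]
opening: 32.6
grasp_force: 40.4
```

Call:
jog_arm([
  {"linear": [0, 0, 0.002], "roll": 0, "claw": 0.02},
  {"linear": [0, 0, 0], "roll": 0, "claw": 0.045},
  {"linear": [0, 0, 0], "roll": 0, "claw": 0.06},
  {"linear": [0, 0, 0], "roll": 0, "claw": 0.085},
])

```text
clock: 6.8
eef_pos: [436.8, -174.0, 71.3]
tcp_rot: [2.426, 1.996, 0.0]
wrist_force: [-0.0, -0.6, 0.3]
opening: 72.0
grasp_force: 0.0
```

Call:
jog_arm([
  {"linear": [0, 0, -0.02], "roll": 0, "claw": 0.085},
  {"linear": [0, 0, -0.04], "roll": 0, "claw": 0.085},
  {"linear": [0, 0, -0.04], "roll": 0, "claw": 0.085},
  {"linear": [0, 0, -0.03], "roll": 0, "claw": 0.085},
  {"linear": [0, 0, 0], "roll": 0, "claw": 0.085},
])

```text
clock: 7.3
eef_pos: [438.8, -175.0, 204.6]
tcp_rot: [2.421, 1.991, 0.007]
wrist_force: [0.8, -0.5, 0.3]
opening: 85.0
grasp_force: 0.0
```

```bash
python3 - <<'E'
from h import *
st(); s=snap('scene'); c=snap('wrist','w5.png')
cv2.imwrite('pics/s5.png',np.hstack([cv2.resize(s['img'][250:380,270:400],(390,390)),cv2.resize(c['img'][150:400,200:450],(390,390))])[:,:,::-1])
plan([(653.2,-179.3,190,79.1),(653.2,-179.3,111,79.1)])
E
```

```text
t 7.30 [ 438.8 -175.   204.6] th 78.86 zax [ 0.008 -0.002 -1.   ] F [ 0.8 -0.5  0.3] open 85.0 gf 0.0
-> (653.2, -179.3, 190, 79.1) 5 rows
   [0.0073, 0.0427, np.float64(0.0023)] roll -0.0007
   [0.0072, 0.0427, np.float64(0.0023)] roll -0.0007
   [0.0072, 0.0427, np.float64(0.0023)] roll -0.0007
   [0.0072, 0.0427, np.float64(0.0023)] roll -0.0007
   [0.0071, 0.0427, np.float64(0.0023)] roll -0.0007
-> (653.2, -179.3, 111, 79.1) 2 rows
   [0.0, 0.0, np.float64(0.0395)] roll -0.0
   [0.0, 0.0, np.float64(0.0395)] roll -0.0
```

View pics/s5.png

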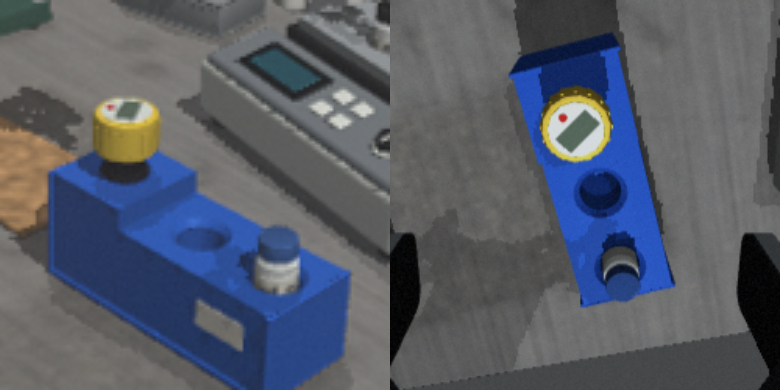

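Call:
jog_arm([
  {"linear": [0.0073, 0.043, 0.002], "roll": 0, "claw": 0.085},
  {"linear": [0.0073, 0.043, 0.002], "roll": 0, "claw": 0.085},
  {"linear": [0.0073, 0.043, 0.002], "roll": 0, "claw": 0.085},
  {"linear": [0.0073, 0.043, 0.002], "roll": 0, "claw": 0.085},
  {"linear": [0.0073, 0.043, 0.002], "roll": 0, "claw": 0.06},
])

```text
clock: 7.9
eef_pos: [655.2, -179.1, 188.7]
tcp_rot: [-2.424, -1.994, 0.003]
wrist_force: [1.3, -0.8, 0.7]
opening: 72.9
grasp_force: 0.0
```

Call:
jog_arm([
  {"linear": [0, 0, 0], "roll": 0, "claw": 0.06},
  {"linear": [0, 0, 0], "roll": 0, "claw": 0.06},
  {"linear": [0, 0, 0], "roll": 0, "claw": 0.06},
])

```text
clock: 8.2
eef_pos: [652.5, -179.9, 189.6]
tcp_rot: [-2.425, -1.992, 0.004]
wrist_force: [-0.8, 0.6, 0.3]
opening: 60.0
grasp_force: 0.0
```

```bash
python3 - <<'E'
from h import *
w=load('wrist');print('well',px(w,335.9,273,50),'blue',px(w,348.7,331.4,72),'head',px(w,320,232,98))
st(); c=snap('wrist','w6.png')
plan([(653.2,-179.3,111,79.1)])
E
```

```text
well [ 442.90652902 -224.46439815   50.        ] blue [ 444.58597993 -272.12564084   72.        ] head [ 438.85735527 -170.1172193    98.        ]
t 8.20 [ 652.5 -179.9  189.6] th 78.81 zax [-0.004  0.001 -1.   ] F [-0.8  0.6  0.3] open 60.0 gf 0.0
-> (653.2, -179.3, 111, 79.1) 2 rows
   [0.0004, 0.0002, np.float64(0.0396)] roll -0.0026
   [0.0004, 0.0002, np.float64(0.0396)] roll -0.0026
```

View pics/w6.png

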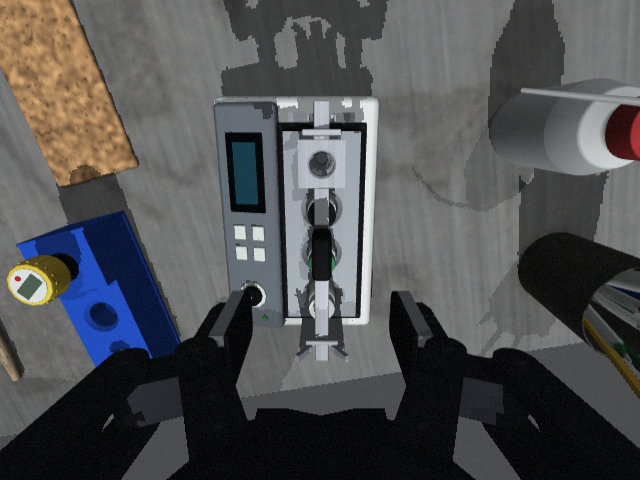

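Call:
jog_arm([
  {"linear": [0.0005, 0, 0.04], "roll": 0, "claw": 0.06},
  {"linear": [0, 0, 0.025], "roll": 0, "claw": 0.06},
  {"linear": [0, 0, 0.012], "roll": 0, "claw": 0.06},
  {"linear": [0, 0, 0], "roll": 0, "claw": 0.06},
])

```text
clock: 8.65
eef_pos: [652.9, -178.9, 112.6]
tcp_rot: [-2.424, -1.993, 0.003]
wrist_force: [0.1, -0.7, -0.9]
opening: 59.9
grasp_force: 0.0
```

Call:
jog_arm([
  {"linear": [0, 0, 0], "roll": 0, "claw": 0.03},
  {"linear": [0, 0, 0], "roll": 0, "claw": 0.015},
  {"linear": [0, 0, 0], "roll": 0, "claw": 0.003},
  {"linear": [0, 0, 0], "roll": 0, "claw": 0.003},
  {"linear": [0, 0, 0], "roll": 0, "claw": 0.003},
], grip_force=70)

```text
clock: 9.15
eef_pos: [655.4, -179.4, 115.4]
tcp_rot: [2.425, 1.995, 0.002]
wrist_force: [-1.1, -0.1, 5.8]
opening: 10.3
grasp_force: 70.0
```

```bash
python3 - <<'E'
from h import *
st()
E
```

```text
t 9.15 [ 655.4 -179.4  115.4] th 78.87 zax [ 0.002 -0.    -1.   ] F [-1.1 -0.1  5.8] open 10.3 gf 70.0
```

Call:
jog_arm([
  {"linear": [0, 0, -0.01], "roll": 0, "claw": 0.003},
  {"linear": [0, 0, -0.02], "roll": 0, "claw": 0.003},
  {"linear": [0, 0, -0.03], "roll": 0, "claw": 0.003},
  {"linear": [0, 0, -0.03], "roll": 0, "claw": 0.003},
  {"linear": [0, 0, -0.01], "roll": 0, "claw": 0.003},
])

```text
clock: 9.65
eef_pos: [656.5, -180.0, 217.8]
tcp_rot: [2.423, 1.992, 0.005]
wrist_force: [-0.1, 0.7, -0.6]
opening: 10.0
grasp_force: 69.2
```

Call:
jog_arm([
  {"linear": [0, 0, 0], "roll": 0, "claw": 0.003},
  {"linear": [0, 0, 0], "roll": 0, "claw": 0.003},
])

```text
clock: 9.85
eef_pos: [653.9, -178.7, 212.7]
tcp_rot: [-2.425, -1.994, 0.002]
wrist_force: [-0.5, -0.1, -1.5]
opening: 10.5
grasp_force: 69.2
```

```bash
python3 - <<'E'
from h import *
st(); t=load('top')
v,u=np.mgrid[0:480,0:640];F=f(t);z=t['z_map']
P=np.stack([(u-t['cx'])/F*z,-(v-t['cy'])/F*z,-z],-1)@t['extrinsics'][:3,:3].T+t['extrinsics'][:3,3]
m=(z>0)&(P[...,0]>380)&(P[...,0]<620)&(P[...,1]>30)&(P[...,1]<220)
for a,b in ((15,60),(60,150),(150,220),(220,280),(280,330)):
    q=P[m&(P[...,2]>a)&(P[...,2]<b)]; 
    if len(q): print(a,b,q.min(0).round(),q.max(0).round())
c=snap('wrist','w7.png'); s=snap('scene')
cv2.imwrite('pics/s7.png',np.hstack([cv2.resize(s['img'][150:350,280:480],(400,400)),cv2.resize(c['img'][80:400,160:480],(400,400))])[:,:,::-1])
plan([(450.3,-13.2,180,93.6),(450.3,-13.2,40,93.6)])
E
```

```text
t 9.85 [ 653.9 -178.7  212.7] th 78.88 zax [-0.002  0.001 -1.   ] F [-0.5 -0.1 -1.5] open 10.5 gf 69.2
15 60 [381.  98.  15.] [607. 220.  60.]
60 150 [528. 121.  60.] [598. 146. 149.]
150 220 [510.  87. 151.] [598. 172. 219.]
220 280 [522.  95. 221.] [547. 146. 275.]
280 330 [499.  87. 289.] [524. 111. 306.]
-> (450.3, -13.2, 180, 93.6) 6 rows
   [0.0205, -0.0386, np.float64(0.0053)] roll -0.0428
   [0.0221, -0.0376, np.float64(0.0053)] roll -0.0428
   [0.0237, -0.0367, np.float64(0.0053)] roll -0.0428
   [0.0253, -0.0356, np.float64(0.0053)] roll -0.0428
   [0.0268, -0.0345, np.float64(0.0053)] roll -0.0428
   [0.0282, -0.0333, np.float64(0.0053)] roll -0.0428
-> (450.3, -13.2, 40, 93.6) 3 rows
   [0.0, 0.0, np.float64(0.0467)] roll -0.0
   [0.0, 0.0, np.float64(0.0467)] roll -0.0
   [0.0, 0.0, np.float64(0.0467)] roll -0.0
```

View pics/s7.png

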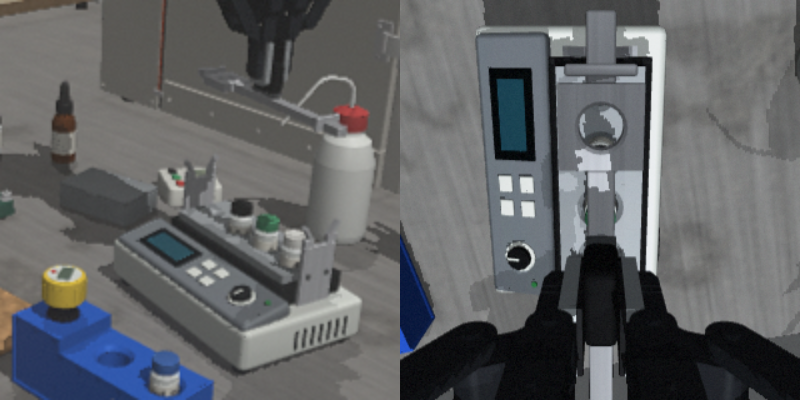

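```bash
python3 - <<'E'
from h import *
c=load('wrist');st()
eye=px(c,320,181.6,203);print('eye',eye,px(c,320,150))
th=np.radians(78.88);d=np.array([np.cos(th),np.sin(th)])
print('handle centre',eye[:2]-54*d)
E
```

```text
t 9.95 [ 653.6 -178.6  212.1] th 78.88 zax [-0.004  0.001 -1.   ] F [-0.6 -0.  -1. ] open 10.4 gf 69.2
eye [ 664.30064259 -125.11699759  203.        ] [ 666.84066817 -112.24643768  200.94209609]
handle centre [ 653.8859601  -178.10316926]
```

Call:
jog_arm([
  {"linear": [0.0205, -0.0386, 0.005], "roll": -0.0428, "claw": 0.003},
  {"linear": [0.0221, -0.0376, 0.005], "roll": -0.0428, "claw": 0.003},
  {"linear": [0.0237, -0.0367, 0.005], "roll": -0.0428, "claw": 0.003},
  {"linear": [0.0253, -0.0356, 0.005], "roll": -0.0428, "claw": 0.003},
  {"linear": [0.0268, -0.0345, 0.005], "roll": -0.0428, "claw": 0.003},
])

```text
clock: 10.45
eef_pos: [483.1, -40.3, 188.1]
tcp_rot: [-2.196, -2.244, 0.002]
wrist_force: [0.2, 0.3, -1.0]
opening: 10.3
grasp_force: 69.2
```

Call:
jog_arm([
  {"linear": [0.0282, -0.0333, 0.005], "roll": -0.0428, "claw": 0.003},
  {"linear": [0, 0, 0.03], "roll": 0, "claw": 0.003},
  {"linear": [0, 0, 0], "roll": 0, "claw": 0.003},
  {"linear": [0, 0, 0], "roll": 0, "claw": 0.003},
])

```text
clock: 10.85
eef_pos: [451.7, -14.4, 153.7]
tcp_rot: [-2.151, -2.289, 0.002]
wrist_force: [-0.4, -1.0, -0.9]
opening: 10.4
grasp_force: 69.2
```

```bash
python3 - <<'E'
from h import *
st(); c=snap('wrist','w8.png');print(robot.read_state()['q'].round(2))
# mat mask: brownish pixels -> corner estimate by projection to z=5
hsv=cv2.cvtColor(c['img'],cv2.COLOR_RGB2HSV); m=((hsv[...,0]>8)&(hsv[...,0]<22)&(hsv[...,1]>80)&(hsv[...,2]>60))
ys,xs=np.nonzero(m); pts=np.array([px(c,x,y,5.)[:2] for x,y in zip(xs[::7],ys[::7])])
k=(abs(pts[:,0]-450)<60)&(abs(pts[:,1]+13)<120); pts=pts[k]; print(len(pts),cv2.minAreaRect(pts.astype(np.float32)),pts.min(0),pts.max(0))
E
```

```text
t 10.85 [451.7 -14.4 153.7] th 93.54 zax [-0.001 -0.001 -1.   ] F [-0.4 -1.  -0.9] open 10.4 gf 69.2
[-0.16  0.62  0.15  2.16 -0.23  0.38  0.24]
1573 ((449.3055419921875, -1.9281234741210938), (79.14873504638672, 168.87815856933594), 3.9040417671203613) [404.85260215 -88.79262181] [493.84449924  84.27082483]
```

Call:
jog_arm([
  {"linear": [0.001, -0.001, 0.03], "roll": 0, "claw": 0.003},
  {"linear": [0, 0, 0.04], "roll": 0, "claw": 0.003},
  {"linear": [0, 0, 0.03], "roll": 0, "claw": 0.003},
  {"linear": [0, 0, 0.018], "roll": 0, "claw": 0.003},
  {"linear": [0, 0, 0.008], "roll": 0, "claw": 0.003},
])

```text
clock: 11.4
eef_pos: [451.4, -13.8, 27.1]
tcp_rot: [-2.153, -2.288, 0.001]
wrist_force: [-1.0, -0.5, -0.7]
opening: 10.4
grasp_force: 69.3
```

Call:
jog_arm([
  {"linear": [0, 0, 0.002], "roll": 0, "claw": 0.003},
  {"linear": [0, 0, 0.001], "roll": 0, "claw": 0.003},
  {"linear": [0, 0, 0], "roll": 0, "claw": 0.003},
])

```text
clock: 11.7
eef_pos: [452.4, -13.2, 26.6]
tcp_rot: [2.151, 2.288, 0.001]
wrist_force: [0.1, 0.5, -0.4]
opening: 10.4
grasp_force: 69.3
```

Call:
jog_arm([
  {"linear": [0, 0, 0.0015], "roll": 0, "claw": 0.003},
  {"linear": [0, 0, 0], "roll": 0, "claw": 0.003},
])

```text
clock: 11.9
eef_pos: [452.0, -12.9, 25.1]
tcp_rot: [2.152, 2.288, 0.001]
wrist_force: [-1.5, -0.2, -1.2]
opening: 10.5
grasp_force: 69.3
```

Call:
jog_arm([
  {"linear": [0, 0, 0.0015], "roll": 0, "claw": 0.003},
  {"linear": [0, 0, 0], "roll": 0, "claw": 0.003},
])

```text
clock: 12.1
eef_pos: [451.8, -12.9, 23.4]
tcp_rot: [2.151, 2.289, 0.0]
wrist_force: [1.3, 1.2, 1.7]
opening: 10.5
grasp_force: 69.5
```

Call:
jog_arm([
  {"linear": [0, 0, 0.001], "roll": 0, "claw": 0.003},
  {"linear": [0, 0, 0], "roll": 0, "claw": 0.02},
  {"linear": [0, 0, 0], "roll": 0, "claw": 0.04},
  {"linear": [0, 0, 0], "roll": 0, "claw": 0.05},
  {"linear": [0, 0, -0.01], "roll": 0, "claw": 0.06},
], grip_force=40)

```text
clock: 12.6
eef_pos: [450.6, -12.9, 31.2]
tcp_rot: [-2.149, -2.288, 0.003]
wrist_force: [-0.2, 0.6, -0.0]
opening: 59.6
grasp_force: 0.0
```

Call:
jog_arm([
  {"linear": [0, 0, -0.04], "roll": 0, "claw": 0.06},
  {"linear": [0, 0, -0.045], "roll": 0, "claw": 0.06},
  {"linear": [0, 0, -0.045], "roll": 0, "claw": 0.06},
  {"linear": [0, 0, -0.02], "roll": 0, "claw": 0.06},
])

```text
clock: 13.0
eef_pos: [452.0, -13.6, 184.8]
tcp_rot: [2.15, 2.287, 0.0]
wrist_force: [0.1, -0.3, -0.7]
opening: 60.1
grasp_force: 0.0
```

Call:
jog_arm([
  {"linear": [0, 0, 0], "roll": 0, "claw": 0.06},
  {"linear": [0, 0, 0], "roll": 0, "claw": 0.06},
])

```text
clock: 13.2
eef_pos: [451.0, -12.6, 181.5]
tcp_rot: [-2.149, -2.29, 0.002]
wrist_force: [0.1, -0.5, -0.3]
opening: 59.9
grasp_force: 0.0
```

```bash
python3 - <<'E'
from h import *
st(); c=snap('wrist','w9.png')
z=c['z_map'];v,u=np.mgrid[0:480,0:640];F=f(c)
P=np.stack([(u-c['cx'])/F*z,-(v-c['cy'])/F*z,-z],-1)@c['extrinsics'][:3,:3].T+c['extrinsics'][:3,3]
m=(z>0)&(P[...,2]>10)&(P[...,2]<16)&(abs(P[...,0]-451)<30)&(abs(P[...,1]+13)<110)
q=P[m];print('bar surf',m.sum(),q.min(0),q.max(0)); k=cv2.minAreaRect(q[:,:2].astype(np.float32));print(k)
m=(z>0)&(P[...,2]>38)&(P[...,2]<47)&(abs(P[...,0]-451)<30)&(abs(P[...,1]+13)<40)
q=P[m];print('handle',m.sum(),cv2.minAreaRect(q[:,:2].astype(np.float32)),q.mean(0))
plan([(650.4,-196.4,150,78.9)])
E
```

```text
t 13.20 [451.  -12.6 181.5] th 93.62 zax [-0.002 -0.    -1.   ] F [ 0.1 -0.5 -0.3] open 59.9 gf 0.0
bar surf 2245 [ 433.55725137 -103.83276325   10.05546616] [468.50238767  78.83745081  15.99206855]
((452.57489013671875, -12.628013610839844), (29.626115798950195, 182.7586669921875), 3.83259654045105)
handle 445 ((452.289794921875, -11.983028411865234), (11.559993743896484, 26.91697883605957), 3.3076817989349365) [451.97470751 -11.58321987  42.60694875]
-> (650.4, -196.4, 150, 78.9) 6 rows
   [-0.0327, 0.0313, np.float64(0.0052)] roll 0.0428
   [-0.0313, 0.0327, np.float64(0.0052)] roll 0.0428
   [-0.0299, 0.034, np.float64(0.0052)] roll 0.0428
   [-0.0284, 0.0352, np.float64(0.0052)] roll 0.0428
   [-0.0269, 0.0364, np.float64(0.0052)] roll 0.0428
   [-0.0253, 0.0375, np.float64(0.0052)] roll 0.0428
```

Call:
jog_arm([
  {"linear": [-0.0327, 0.0313, 0.004], "roll": 0.0428, "claw": 0.06},
  {"linear": [-0.0313, 0.0327, 0.004], "roll": 0.0428, "claw": 0.06},
  {"linear": [-0.0299, 0.034, 0.004], "roll": 0.0428, "claw": 0.06},
  {"linear": [-0.0284, 0.0352, 0.004], "roll": 0.0428, "claw": 0.06},
  {"linear": [-0.0269, 0.0364, 0.004], "roll": 0.0428, "claw": 0.06},
])

```text
clock: 13.75
eef_pos: [617.6, -167.4, 158.9]
tcp_rot: [-2.382, -2.041, 0.004]
wrist_force: [0.9, -0.4, 0.7]
opening: 60.2
grasp_force: 0.0
```

Call:
jog_arm([
  {"linear": [-0.0253, 0.0375, 0.005], "roll": 0.0428, "claw": 0.06},
  {"linear": [0, 0, 0], "roll": 0, "claw": 0.06},
  {"linear": [0, 0, 0], "roll": 0, "claw": 0.06},
  {"linear": [0, 0, 0], "roll": 0, "claw": 0.06},
])

```text
clock: 14.15
eef_pos: [649.4, -195.8, 154.8]
tcp_rot: [-2.423, -1.992, 0.003]
wrist_force: [-0.1, -0.5, 0.5]
opening: 59.7
grasp_force: 0.0
```

```bash
cat >> h.py <<'E'
def cloud(c):
    z=c['z_map'];v,u=np.mgrid[0:480,0:640];F=f(c)
    P=np.stack([(u-c['cx'])/F*z,-(v-c['cy'])/F*z,-z],-1)@c['extrinsics'][:3,:3].T+c['extrinsics'][:3,3]
    P[z==0]=1e6; return P
def blob(c,xy,zr,r):
    P=cloud(c);m=(P[...,2]>zr[0])&(P[...,2]<zr[1])&(np.hypot(P[...,0]-xy[0],P[...,1]-xy[1])<r)
    q=P[m]; 
    if len(q)<10: return len(q)
    (cx,cy),rad=cv2.minEnclosingCircle(q[:,:2].astype(np.float32)); return len(q),(round(cx,1),round(cy,1),round(rad,1)),'med z %.1f'%np.median(q[:,2]),'rgb',np.median(c['img'][m],0)
E
python3 - <<'E'
from h import *
st(); c=snap('wrist','w10.png')
for n,k in dict(white=-54,green=-18,black=18).items():
    xy=np.array([663.6,-125.8])+(k-54)*np.array([.193,.981]); print(n,xy.round(1),blob(c,xy,(91,98),15))
E
```

```text
t 14.15 [ 649.4 -195.8  154.8] th 78.86 zax [-0.005  0.002 -1.   ] F [-0.1 -0.5  0.5] open 59.7 gf 0.0
white [ 642.8 -231.7] (686, (642.5, -231.7, 10.4), 'med z 94.1', 'rgb', array([198., 201., 201.]))
green [ 649.7 -196.4] (770, (649.7, -196.3, 10.0), 'med z 94.1', 'rgb', array([ 60., 128.,  91.]))
black [ 656.7 -161.1] (866, (656.5, -161.0, 9.9), 'med z 94.1', 'rgb', array([22., 23., 24.]))
```

Call:
jog_arm([
  {"linear": [0, 0, 0.03], "roll": 0, "claw": 0.05},
  {"linear": [0, 0, 0.03], "roll": 0, "claw": 0.05},
  {"linear": [0, 0, 0.018], "roll": 0, "claw": 0.05},
  {"linear": [0, 0, 0.003], "roll": 0, "claw": 0.05},
  {"linear": [0, 0, 0], "roll": 0, "claw": 0.05},
])

```text
clock: 14.7
eef_pos: [650.7, -196.6, 75.6]
tcp_rot: [-2.425, -1.995, 0.002]
wrist_force: [-0.8, 0.0, 1.4]
opening: 50.4
grasp_force: 0.0
```

Call:
jog_arm([
  {"linear": [0, 0, 0], "roll": 0, "claw": 0.03},
  {"linear": [0, 0, 0], "roll": 0, "claw": 0.015},
  {"linear": [0, 0, 0], "roll": 0, "claw": 0.01},
  {"linear": [0, 0, 0], "roll": 0, "claw": 0.01},
  {"linear": [0, 0, 0], "roll": 0, "claw": 0.01},
], grip_force=30)

```text
clock: 15.2
eef_pos: [651.6, -197.5, 76.9]
tcp_rot: [2.426, 1.995, 0.0]
wrist_force: [-0.7, 1.1, 5.9]
opening: 19.3
grasp_force: 29.2
```

Call:
jog_arm([
  {"linear": [0, 0, -0.01], "roll": 0, "claw": 0.01},
  {"linear": [0, 0, -0.025], "roll": 0, "claw": 0.01},
  {"linear": [0, 0, -0.035], "roll": 0, "claw": 0.01},
  {"linear": [0, 0, -0.03], "roll": 0, "claw": 0.01},
])

```text
clock: 15.6
eef_pos: [650.9, -197.1, 177.2]
tcp_rot: [-2.426, -1.995, 0.002]
wrist_force: [0.0, -0.3, -0.3]
opening: 19.5
grasp_force: 29.8
```

Call:
jog_arm([
  {"linear": [0, 0, 0], "roll": 0, "claw": 0.01},
  {"linear": [0, 0, 0], "roll": 0, "claw": 0.01},
])

```text
clock: 15.8
eef_pos: [651.3, -196.9, 176.4]
tcp_rot: [2.426, 1.996, 0.0]
wrist_force: [0.0, 1.3, -0.4]
opening: 19.2
grasp_force: 29.8
```

```bash
python3 - <<'E'
from h import *
st(); c=snap('wrist','w11.png')
print(blob(c,(649.7,-196.3),(175,205),15), blob(c,(649.7,-196.3),(91,98),15))
print('rack', blob(c,(445,-275),(69,78),16))
plan([(442,-225,170,78.9)])
E
```

```text
t 15.80 [ 651.3 -196.9  176.4] th 78.88 zax [ 0. -0. -1.] F [ 0.   1.3 -0.4] open 19.2 gf 29.8
(2985, (650.7, -195.6, 14.9), 'med z 193.4', 'rgb', array([ 61., 114.,  88.])) 0
rack (436, (445.1, -273.9, 10.5), 'med z 72.0', 'rgb', array([ 44.,  75., 142.]))
-> (442, -225, 170, 78.9) 5 rows
   [-0.0137, -0.0398, np.float64(0.001)] roll -0.0001
   [-0.0137, -0.0398, np.float64(0.001)] roll -0.0001
   [-0.0137, -0.0398, np.float64(0.001)] roll -0.0001
   [-0.0137, -0.0398, np.float64(0.001)] roll -0.0001
   [-0.0137, -0.0398, np.float64(0.001)] roll -0.0001
```

Call:
jog_arm([
  {"linear": [-0.0137, -0.0396, 0.001], "roll": 0, "claw": 0.01},
  {"linear": [-0.0137, -0.0396, 0.001], "roll": 0, "claw": 0.01},
  {"linear": [-0.0137, -0.0396, 0.001], "roll": 0, "claw": 0.01},
  {"linear": [-0.0137, -0.0396, 0.005], "roll": 0, "claw": 0.01},
  {"linear": [-0.0137, -0.0396, 0.01], "roll": 0, "claw": 0.01},
])

```text
clock: 16.35
eef_pos: [441.4, -225.6, 157.1]
tcp_rot: [-2.424, -1.996, 0.003]
wrist_force: [0.6, -1.2, -0.8]
opening: 19.6
grasp_force: 29.8
```

Call:
jog_arm([
  {"linear": [0, 0, 0.03], "roll": 0, "claw": 0.01},
  {"linear": [0, 0, 0.025], "roll": 0, "claw": 0.01},
  {"linear": [0, 0, 0], "roll": 0, "claw": 0.01},
  {"linear": [0, 0, 0], "roll": 0, "claw": 0.01},
])

```text
clock: 16.75
eef_pos: [442.9, -225.7, 102.3]
tcp_rot: [-2.424, -1.994, 0.003]
wrist_force: [-0.5, 0.1, 0.4]
opening: 19.4
grasp_force: 29.8
```

```bash
python3 - <<'E'
from h import *
st(); c=snap('wrist','w12.png'); s=robot.read_state()['eef_pos']
print('green', blob(c,s[:2],(s[2]+13,s[2]+22),13))
print('thermo', blob(c,(439,-170),(94,102),22))
# rack top edges (z~50) and step
P=cloud(c); m=(abs(P[...,2]-62)<2.5)&(np.hypot(P[...,0]-440,P[...,1]+170)<60); print('step',cv2.minAreaRect(P[m][:,:2].astype(np.float32)))
m=(abs(P[...,2]-62)<2.5)&(P[...,0]>400)&(P[...,0]<480)&(P[...,1]>-200)&(P[...,1]<-130)
q=P[m];h=cv2.convexHull(q[:,:2].astype(np.float32))[:,0];print(h.round(0).tolist())
E
```

```text
t 16.75 [ 442.9 -225.7  102.3] th 78.87 zax [-0.003  0.001 -1.   ] F [-0.5  0.1  0.4] open 19.4 gf 29.8
green (1892, (443.5, -226.1, 12.9), 'med z 119.8', 'rgb', array([ 61., 132.,  93.]))
thermo (4913, (438.1, -170.2, 17.4), 'med z 98.4', 'rgb', array([129., 121.,  51.]))
step ((438.6079406738281, -168.54713439941406), (59.65848922729492, 52.270660400390625), 3.383068323135376)
[[468.0, -191.0], [467.0, -143.0], [467.0, -142.0], [466.0, -141.0], [465.0, -141.0], [459.0, -141.0], [424.0, -143.0], [418.0, -144.0], [409.0, -144.0], [408.0, -144.0], [408.0, -145.0], [407.0, -145.0], [407.0, -146.0], [412.0, -194.0], [412.0, -195.0], [413.0, -196.0], [414.0, -196.0], [463.0, -193.0], [467.0, -193.0], [467.0, -193.0], [468.0, -191.0]]
```

Call:
jog_arm([
  {"linear": [0.001, -0.001, 0.015], "roll": 0, "claw": 0.01},
  {"linear": [0, 0, 0.015], "roll": 0, "claw": 0.01},
  {"linear": [0, 0, 0.01], "roll": 0, "claw": 0.01},
  {"linear": [0, 0, 0.004], "roll": 0, "claw": 0.01},
  {"linear": [0, 0, 0], "roll": 0, "claw": 0.01},
])

```text
clock: 17.3
eef_pos: [442.7, -224.8, 58.7]
tcp_rot: [-2.426, -1.995, 0.002]
wrist_force: [0.1, -0.5, -0.2]
opening: 19.0
grasp_force: 29.8
```

Call:
jog_arm([
  {"linear": [0, 0, 0.002], "roll": 0, "claw": 0.01},
  {"linear": [0, 0, 0], "roll": 0, "claw": 0.01},
])

```text
clock: 17.5
eef_pos: [442.8, -224.9, 57.0]
tcp_rot: [-2.426, -1.996, 0.001]
wrist_force: [-0.3, -0.4, 0.3]
opening: 19.4
grasp_force: 29.8
```

Call:
jog_arm([
  {"linear": [0, 0, 0.001], "roll": 0, "claw": 0.02},
  {"linear": [0, 0, 0], "roll": 0, "claw": 0.04},
  {"linear": [0, 0, 0], "roll": 0, "claw": 0.05},
  {"linear": [0, 0, -0.025], "roll": 0, "claw": 0.05},
  {"linear": [0, 0, -0.035], "roll": 0, "claw": 0.05},
])

```text
clock: 18.0
eef_pos: [441.6, -224.2, 115.3]
tcp_rot: [-2.423, -1.992, 0.003]
wrist_force: [-0.2, -0.8, 0.1]
opening: 49.9
grasp_force: 0.0
```

Call:
jog_arm([
  {"linear": [-0.024, 0.006, -0.01], "roll": 0, "claw": 0.05},
  {"linear": [-0.024, 0.006, -0.01], "roll": 0, "claw": 0.05},
  {"linear": [0, 0, 0], "roll": 0, "claw": 0.05},
  {"linear": [0, 0, 0], "roll": 0, "claw": 0.05},
])

```text
clock: 18.4
eef_pos: [445.0, -274.2, 135.8]
tcp_rot: [-2.426, -1.994, 0.001]
wrist_force: [0.4, 0.7, -1.5]
opening: 49.7
grasp_force: 0.0
```

```bash
python3 - <<'E'
from h import *
st(); c=snap('wrist','w13.png')
print('green', blob(c,(442,-224.5),(69,80),15),'thermo', blob(c,(439,-170),(94,102),22),'blue',blob(c,(445,-274),(69,78),15))
plan([(445,-274,53,78.9)])
E
```

```text
t 18.40 [ 445.  -274.2  135.8] th 78.83 zax [-0.001  0.    -1.   ] F [ 0.4  0.7 -1.5] open 49.7 gf 0.0
green (886, (440.2, -223.7, 9.8), 'med z 72.1', 'rgb', array([ 64., 135.,  96.])) thermo (4279, (438.1, -170.3, 17.3), 'med z 98.4', 'rgb', array([133., 119.,  56.])) blue (752, (444.5, -274.0, 9.9), 'med z 72.1', 'rgb', array([ 53.,  91., 170.]))
-> (445, -274, 53, 78.9) 2 rows
   [-0.0004, 0.0002, np.float64(0.0411)] roll -0.0001
   [-0.0004, 0.0002, np.float64(0.0411)] roll -0.0001
```

Call:
jog_arm([
  {"linear": [0, 0, 0.03], "roll": 0, "claw": 0.05},
  {"linear": [0, 0, 0.03], "roll": 0, "claw": 0.05},
  {"linear": [0, 0, 0.018], "roll": 0, "claw": 0.05},
  {"linear": [0, 0, 0.004], "roll": 0, "claw": 0.05},
  {"linear": [0, 0, 0], "roll": 0, "claw": 0.05},
])

```text
clock: 18.95
eef_pos: [444.6, -273.1, 53.1]
tcp_rot: [-2.423, -1.994, 0.002]
wrist_force: [0.4, -0.3, 0.6]
opening: 49.8
grasp_force: 0.0
```

Call:
jog_arm([
  {"linear": [0, 0, 0], "roll": 0, "claw": 0.03},
  {"linear": [0, 0, 0], "roll": 0, "claw": 0.015},
  {"linear": [0, 0, 0], "roll": 0, "claw": 0.01},
  {"linear": [0, 0, 0], "roll": 0, "claw": 0.01},
  {"linear": [0, 0, 0], "roll": 0, "claw": 0.01},
], grip_force=30)

```text
clock: 19.45
eef_pos: [445.5, -274.5, 54.5]
tcp_rot: [2.426, 1.995, -0.001]
wrist_force: [-0.3, -0.1, 6.2]
opening: 19.7
grasp_force: 29.5
```

Call:
jog_arm([
  {"linear": [0, 0, -0.01], "roll": 0, "claw": 0.01},
  {"linear": [0, 0, -0.03], "roll": 0, "claw": 0.01},
  {"linear": [0, 0, -0.04], "roll": 0, "claw": 0.01},
  {"linear": [0, 0, -0.04], "roll": 0, "claw": 0.01},
])

```text
clock: 19.85
eef_pos: [444.6, -273.8, 175.3]
tcp_rot: [-2.425, -1.994, 0.002]
wrist_force: [1.1, -0.8, 0.0]
opening: 19.5
grasp_force: 29.4
```

Call:
jog_arm([
  {"linear": [0, 0, 0], "roll": 0, "claw": 0.01},
  {"linear": [0, 0, 0], "roll": 0, "claw": 0.01},
])

```text
clock: 20.05
eef_pos: [445.7, -274.1, 174.8]
tcp_rot: [2.425, 1.996, 0.0]
wrist_force: [0.1, -0.1, -0.8]
opening: 19.3
grasp_force: 29.4
```

```bash
python3 - <<'E'
from h import *
st(); c=snap('wrist'); s=robot.read_state()['eef_pos']
print(blob(c,s[:2],(s[2]+12,s[2]+26),11))
plan([(650.5,-196.7,170,78.9)])
E
```

```text
t 20.05 [ 445.7 -274.1  174.8] th 78.90 zax [ 0.001 -0.001 -1.   ] F [ 0.1 -0.1 -0.8] open 19.3 gf 29.4
(2009, (445.1, -273.6, 11.0), 'med z 192.3', 'rgb', array([ 48.,  82., 153.]))
-> (650.5, -196.7, 170, 78.9) 5 rows
   [0.023, 0.0374, np.float64(0.0007)] roll 0.0
   [0.023, 0.0374, np.float64(0.0007)] roll 0.0
   [0.023, 0.0374, np.float64(0.0007)] roll 0.0
   [0.023, 0.0374, np.float64(0.0007)] roll 0.0
   [0.023, 0.0374, np.float64(0.0007)] roll 0.0
```

Call:
jog_arm([
  {"linear": [0.023, 0.0374, 0], "roll": 0, "claw": 0.01},
  {"linear": [0.023, 0.0374, 0], "roll": 0, "claw": 0.01},
  {"linear": [0.023, 0.0374, 0], "roll": 0, "claw": 0.01},
  {"linear": [0.023, 0.0374, 0.005], "roll": 0, "claw": 0.01},
  {"linear": [0.023, 0.0374, 0.01], "roll": 0, "claw": 0.01},
])

```text
clock: 20.6
eef_pos: [651.9, -196.2, 157.0]
tcp_rot: [-2.424, -1.994, 0.003]
wrist_force: [-0.1, -1.3, -0.2]
opening: 18.9
grasp_force: 29.4
```

Call:
jog_arm([
  {"linear": [0, 0, 0.015], "roll": 0, "claw": 0.01},
  {"linear": [0, 0, 0.015], "roll": 0, "claw": 0.01},
  {"linear": [0, 0, 0], "roll": 0, "claw": 0.01},
  {"linear": [0, 0, 0], "roll": 0, "claw": 0.01},
])

```text
clock: 21.0
eef_pos: [648.9, -198.6, 127.8]
tcp_rot: [-2.427, -1.99, 0.005]
wrist_force: [-0.4, -0.9, 0.2]
opening: 19.3
grasp_force: 29.5
```

```bash
python3 - <<'E'
from h import *
st(); c=snap('wrist'); s=robot.read_state()['eef_pos']
print(blob(c,s[:2],(s[2]+12,s[2]+26),11)); print('black',blob(c,(656.5,-161),(91,98),15))
plan([(650.5,-196.7,120,78.9)])
E
```

```text
t 21.00 [ 648.9 -198.6  127.8] th 78.71 zax [-0.004  0.    -1.   ] F [-0.4 -0.9  0.2] open 19.3 gf 29.5
(1933, (649.5, -198.7, 10.9), 'med z 145.3', 'rgb', array([ 50.,  87., 165.]))
black (1144, (656.7, -161.1, 9.9), 'med z 94.1', 'rgb', array([15., 15., 16.]))
-> (650.5, -196.7, 120, 78.9) 1 rows
   [0.0023, 0.0004, np.float64(0.0087)] roll -0.0031
```

Call:
jog_arm([
  {"linear": [0.002, 0.0005, 0.01], "roll": 0, "claw": 0.01},
  {"linear": [0, 0, 0.015], "roll": 0, "claw": 0.01},
  {"linear": [0, 0, 0.015], "roll": 0, "claw": 0.01},
  {"linear": [0, 0, 0.007], "roll": 0, "claw": 0.01},
  {"linear": [0, 0, 0], "roll": 0, "claw": 0.01},
])

```text
clock: 21.55
eef_pos: [650.5, -195.0, 79.4]
tcp_rot: [-2.424, -1.993, 0.004]
wrist_force: [-0.1, 0.2, -1.0]
opening: 19.0
grasp_force: 29.5
```

Call:
jog_arm([
  {"linear": [0, 0, 0.002], "roll": 0, "claw": 0.01},
  {"linear": [0, 0, 0], "roll": 0, "claw": 0.01},
])

```text
clock: 21.75
eef_pos: [651.9, -195.7, 79.6]
tcp_rot: [-2.426, -1.995, 0.001]
wrist_force: [0.1, -0.7, 0.2]
opening: 19.2
grasp_force: 29.5
```

Call:
jog_arm([
  {"linear": [0, 0, 0.002], "roll": 0, "claw": 0.01},
  {"linear": [0, 0, 0], "roll": 0, "claw": 0.03},
  {"linear": [0, 0, 0], "roll": 0, "claw": 0.045},
  {"linear": [0, 0, -0.015], "roll": 0, "claw": 0.05},
  {"linear": [0, 0, -0.035], "roll": 0, "claw": 0.05},
])

```text
clock: 22.25
eef_pos: [649.9, -194.4, 126.0]
tcp_rot: [-2.422, -1.992, 0.006]
wrist_force: [0.2, -0.2, 0.3]
opening: 50.1
grasp_force: 0.0
```

Call:
jog_arm([
  {"linear": [0, 0, -0.035], "roll": 0, "claw": 0.06},
  {"linear": [0, 0, -0.025], "roll": 0, "claw": 0.06},
  {"linear": [0, 0, 0], "roll": 0, "claw": 0.06},
  {"linear": [0, 0, 0], "roll": 0, "claw": 0.06},
])

```text
clock: 22.65
eef_pos: [652.1, -195.7, 188.7]
tcp_rot: [2.426, 1.995, 0.0]
wrist_force: [-0.2, 0.3, -1.3]
opening: 60.2
grasp_force: 0.0
```

```bash
python3 - <<'E'
from h import *
st(); c=snap('wrist')
for n,xy in dict(white=(642.5,-231.7),blue=(649.7,-196.3),black=(656.5,-161)).items(): print(n,blob(c,xy,(85,110),15))
plan([(452.2,-12.4,170,93.6)])
E
```

```text
t 22.65 [ 652.1 -195.7  188.7] th 78.87 zax [ 0. -0. -1.] F [-0.2  0.3 -1.3] open 60.2 gf 0.0
white (605, (643.0, -231.5, 10.1), 'med z 94.0', 'rgb', array([222., 225., 225.]))
blue (642, (650.7, -195.5, 9.9), 'med z 94.0', 'rgb', array([ 51.,  87., 164.]))
black (670, (656.7, -161.0, 9.8), 'med z 94.1', 'rgb', array([23., 24., 25.]))
-> (452.2, -12.4, 170, 93.6) 6 rows
   [0.0235, -0.0385, np.float64(0.0029)] roll -0.0428
   [0.0251, -0.0374, np.float64(0.0029)] roll -0.0428
   [0.0267, -0.0363, np.float64(0.0029)] roll -0.0428
   [0.0282, -0.0351, np.float64(0.0029)] roll -0.0428
   [0.0297, -0.0339, np.float64(0.0029)] roll -0.0428
   [0.0311, -0.0326, np.float64(0.0029)] roll -0.0428
```

Blue is seated level with the others. Back to the bar.

Call:
jog_arm([
  {"linear": [0.0235, -0.0385, 0], "roll": -0.0428, "claw": 0.06},
  {"linear": [0.0251, -0.0374, 0], "roll": -0.0428, "claw": 0.06},
  {"linear": [0.0267, -0.0363, 0], "roll": -0.0428, "claw": 0.06},
  {"linear": [0.0282, -0.0351, 0], "roll": -0.0428, "claw": 0.06},
  {"linear": [0.0297, -0.0339, 0.01], "roll": -0.0428, "claw": 0.06},
])

```text
clock: 23.2
eef_pos: [484.2, -42.1, 177.5]
tcp_rot: [-2.196, -2.245, 0.002]
wrist_force: [1.2, 0.6, -1.7]
opening: 60.1
grasp_force: 0.0
```

Call:
jog_arm([
  {"linear": [0.0311, -0.0326, 0.01], "roll": -0.0428, "claw": 0.06},
  {"linear": [0, 0, 0.03], "roll": 0, "claw": 0.06},
  {"linear": [0, 0, 0.03], "roll": 0, "claw": 0.06},
  {"linear": [0, 0, 0], "roll": 0, "claw": 0.06},
  {"linear": [0, 0, 0], "roll": 0, "claw": 0.06},
])

```text
clock: 23.7
eef_pos: [451.9, -13.1, 107.5]
tcp_rot: [-2.15, -2.287, 0.004]
wrist_force: [-0.5, 0.7, -0.4]
opening: 60.1
grasp_force: 0.0
```

```bash
python3 - <<'E'
from h import *
st(); c=snap('wrist'); P=cloud(c)
m=(P[...,2]>40)&(P[...,2]<46)&(abs(P[...,0]-451)<30)&(abs(P[...,1]+13)<40)
q=P[m];print('handle',m.sum(),cv2.minAreaRect(q[:,:2].astype(np.float32)),q[:,2].mean())
m=(P[...,2]>9)&(P[...,2]<16)&(abs(P[...,0]-451)<30)&(abs(P[...,1]+13)<110)
print(cv2.minAreaRect(P[m][:,:2].astype(np.float32)))
plan([(452.2,-12.4,21,93.6)])
E
```

```text
t 23.70 [451.9 -13.1 107.5] th 93.54 zax [-0.003  0.    -1.   ] F [-0.5  0.7 -0.4] open 60.1 gf 0.0
handle 762 ((452.2046813964844, -12.389641761779785), (11.489952087402344, 27.44399642944336), 3.8564486503601074) 42.68581187697693
((452.26141357421875, -12.918815612792969), (30.045621871948242, 183.6177520751953), 3.599470853805542)
-> (452.2, -12.4, 21, 93.6) 2 rows
   [0.0005, -0.0001, np.float64(0.0435)] roll -0.0005
   [0.0005, -0.0001, np.float64(0.0435)] roll -0.0005
```

Call:
jog_arm([
  {"linear": [0.0005, 0, 0.035], "roll": 0, "claw": 0.06},
  {"linear": [0, 0, 0.03], "roll": 0, "claw": 0.06},
  {"linear": [0, 0, 0.015], "roll": 0, "claw": 0.06},
  {"linear": [0, 0, 0.006], "roll": 0, "claw": 0.06},
  {"linear": [0, 0, 0], "roll": 0, "claw": 0.06},
])

```text
clock: 24.25
eef_pos: [452.8, -12.7, 21.9]
tcp_rot: [-2.151, -2.289, 0.001]
wrist_force: [-0.3, 0.3, 0.3]
opening: 60.2
grasp_force: 0.0
```

Call:
jog_arm([
  {"linear": [0, 0, 0], "roll": 0, "claw": 0.03},
  {"linear": [0, 0, 0], "roll": 0, "claw": 0.015},
  {"linear": [0, 0, 0], "roll": 0, "claw": 0.003},
  {"linear": [0, 0, 0], "roll": 0, "claw": 0.003},
  {"linear": [0, 0, 0], "roll": 0, "claw": 0.003},
], grip_force=70)

```text
clock: 24.75
eef_pos: [452.7, -12.2, 22.5]
tcp_rot: [-2.15, -2.29, -0.0]
wrist_force: [-0.9, 0.5, 5.7]
opening: 10.4
grasp_force: 68.9
```

Call:
jog_arm([
  {"linear": [0, 0, -0.01], "roll": 0, "claw": 0.003},
  {"linear": [0, 0, -0.04], "roll": 0, "claw": 0.003},
  {"linear": [0, 0, -0.05], "roll": 0, "claw": 0.003},
  {"linear": [0, 0, -0.05], "roll": 0, "claw": 0.003},
  {"linear": [0, 0, -0.04], "roll": 0, "claw": 0.003},
])

```text
clock: 25.25
eef_pos: [452.2, -12.2, 214.4]
tcp_rot: [-2.151, -2.29, 0.001]
wrist_force: [2.3, -0.3, -1.8]
opening: 10.8
grasp_force: 68.5
```

Call:
jog_arm([
  {"linear": [0, 0, 0], "roll": 0, "claw": 0.003},
  {"linear": [0, 0, 0], "roll": 0, "claw": 0.003},
])

```text
clock: 25.45
eef_pos: [452.6, -11.6, 212.3]
tcp_rot: [-2.149, -2.291, -0.001]
wrist_force: [0.8, -0.4, -1.2]
opening: 10.1
grasp_force: 68.6
```

```bash
python3 - <<'E'
from h import *
st(); plan([(654,-179,190,78.9)])
E
```

```text
t 25.45 [452.6 -11.6 212.3] th 93.65 zax [ 0.     0.001 -1.   ] F [ 0.8 -0.4 -1.2] open 10.1 gf 68.6
-> (654, -179, 190, 78.9) 6 rows
   [-0.03, 0.0317, np.float64(0.0037)] roll 0.0429
   [-0.0286, 0.033, np.float64(0.0037)] roll 0.0429
   [-0.0272, 0.0342, np.float64(0.0037)] roll 0.0429
   [-0.0257, 0.0353, np.float64(0.0037)] roll 0.0429
   [-0.0241, 0.0364, np.float64(0.0037)] roll 0.0429
   [-0.0225, 0.0374, np.float64(0.0037)] roll 0.0429
```

Call:
jog_arm([
  {"linear": [-0.03, 0.0317, 0], "roll": 0.0429, "claw": 0.003},
  {"linear": [-0.0286, 0.033, 0], "roll": 0.0429, "claw": 0.003},
  {"linear": [-0.0272, 0.0342, 0], "roll": 0.0429, "claw": 0.003},
  {"linear": [-0.0257, 0.0353, 0], "roll": 0.0429, "claw": 0.003},
  {"linear": [-0.0241, 0.0364, 0.005], "roll": 0.0429, "claw": 0.003},
])

```text
clock: 25.95
eef_pos: [620.6, -152.8, 204.3]
tcp_rot: [-2.382, -2.041, 0.003]
wrist_force: [0.8, 0.0, -0.9]
opening: 10.6
grasp_force: 68.6
```

Call:
jog_arm([
  {"linear": [-0.0225, 0.0374, 0.01], "roll": 0.0429, "claw": 0.003},
  {"linear": [0, 0, 0.02], "roll": 0, "claw": 0.003},
  {"linear": [0, 0, 0.01], "roll": 0, "claw": 0.003},
  {"linear": [0, 0, 0], "roll": 0, "claw": 0.003},
  {"linear": [0, 0, 0], "roll": 0, "claw": 0.003},
])

```text
clock: 26.45
eef_pos: [653.0, -178.9, 165.8]
tcp_rot: [-2.424, -1.993, 0.002]
wrist_force: [0.4, -0.1, -0.1]
opening: 10.9
grasp_force: 68.7
```

```bash
python3 - <<'E'
from h import *
st(); c=snap('wrist','w20.png'); P=cloud(c); s=robot.read_state(); p=s['eef_pos']
# bar plate at z ~ p.z-18+8
for zr in [(p[2]-14,p[2]-6)]:
    m=(P[...,2]>zr[0])&(P[...,2]<zr[1])&(np.hypot(P[...,0]-p[0],P[...,1]-p[1])<115)
    q=P[m];print(m.sum(),cv2.minAreaRect(q[:,:2].astype(np.float32)),np.median(q[:,2]))
    th=np.radians(78.9);d=np.array([np.cos(th),np.sin(th)]);n=np.array([d[1],-d[0]])
    a=(q[:,:2]-[653.9,-178.7])@d; b=(q[:,:2]-[653.9,-178.7])@n
    for lo,hi in ((18,36),(40,68),(70,95)):
        k=(a>lo)&(a<hi); print(lo,hi,k.sum(),'lat',np.percentile(b[k],[2,50,98]).round(1) if k.sum() else '', 'along',np.percentile(a[k],[1,99]).round(1) if k.sum() else '','z',np.median(q[k,2]).round(1) if k.sum() else '')
    print('max along',a.max(),a.min())
E
```

```text
t 26.45 [ 653.  -178.9  165.8] th 78.85 zax [-0.003  0.002 -1.   ] F [ 0.4 -0.1 -0.1] open 10.9 gf 68.7
7818 ((654.8575439453125, -168.759033203125), (161.91983032226562, 30.07623863220215), 78.69580841064453) 156.38543755287446
18 36 834 lat [-5.5 -0.8  4. ] along [18.2 35.8] z 156.3
40 68 3542 lat [-15.4  -0.9  13.7] along [40.2 67.8] z 156.4
70 95 1542 lat [-11.   -0.8   9.4] along [70.2 90.7] z 156.7
max along 90.90364803654938 -70.9989536128076
```

```bash
python3 - <<'E'
from h import *
c=load('wrist');P=cloud(c);p=np.array([653,-178.9,165.8])
th=np.radians(78.85);d=np.array([np.cos(th),np.sin(th)]);n=np.array([d[1],-d[0]]);o=np.array([653.2,-178.6])
A=(P[...,:2]-o)@d;B=(P[...,:2]-o)@n;Z=P[...,2]
m=(abs(Z-156.5)<3)&(abs(B)<16)&(abs(B)>9.5)&(abs(A)<68.9+3); print('eye along',np.percentile(A[m],[.5,99.5]),m.sum())
m=(abs(Z-160)<2.5)&(abs(B)<13)&(A>66)&(A<82); print('collar z160 along',np.percentile(A[m],[1,99]) if m.sum() else 0,m.sum())
m=(Z>108)&(Z<119)&(abs(B)<25)&(abs(A)>76)&(abs(A)<92)
for sg in (1,-1):
    k=m&(A*sg>0); print('fork',sg,k.sum(), np.percentile(A[k],[1,50,99]).round(1) if k.sum() else '',np.percentile(B[k],[1,50,99]).round(1) if k.sum() else '')
    if k.sum(): print(np.histogram(B[k],bins=np.arange(-20,21,2)))
E
```

```text
eye along [38.56953484 68.19910184] 1774
collar z160 along [67.61490564 79.33379405] 620
fork 1 367 [79.3 81.8 84.3] [-19.2  10.3  19. ]
(array([26, 39, 47, 43, 26,  0,  0,  0,  0,  0,  0,  0,  0,  0,  1, 34, 40,
       42, 43, 26]), array([-20, -18, -16, -14, -12, -10,  -8,  -6,  -4,  -2,   0,   2,   4,
         6,   8,  10,  12,  14,  16,  18,  20]))
fork -1 1 [-83.9 -83.9 -83.9] [-13.3 -13.3 -13.3]
(array([0, 0, 0, 1, 0, 0, 0, 0, 0, 0, 0, 0, 0, 0, 0, 0, 0, 0, 0, 0]), array([-20, -18, -16, -14, -12, -10,  -8,  -6,  -4,  -2,   0,   2,   4,
         6,   8,  10,  12,  14,  16,  18,  20]))
```

Call:
jog_arm([
  {"linear": [0.0005, 0, 0.015], "roll": 0, "claw": 0.003},
  {"linear": [0, 0, 0.012], "roll": 0, "claw": 0.003},
  {"linear": [0, 0, 0.01], "roll": 0, "claw": 0.003},
  {"linear": [0, 0, 0.006], "roll": 0, "claw": 0.003},
  {"linear": [0, 0, 0.004], "roll": 0, "claw": 0.003},
])

```text
clock: 27.0
eef_pos: [653.5, -179.3, 118.4]
tcp_rot: [-2.426, -1.994, 0.003]
wrist_force: [-0.2, 0.1, -0.4]
opening: 10.4
grasp_force: 68.7
```

Call:
jog_arm([
  {"linear": [0, 0, 0.002], "roll": 0, "claw": 0.003},
  {"linear": [0, 0, 0], "roll": 0, "claw": 0.003},
])

```text
clock: 27.2
eef_pos: [653.8, -179.6, 117.3]
tcp_rot: [-2.426, -1.994, 0.002]
wrist_force: [0.1, -0.7, -0.5]
opening: 10.4
grasp_force: 68.7
```

Call:
jog_arm([
  {"linear": [0, 0, 0.0015], "roll": 0, "claw": 0.003},
  {"linear": [0, 0, 0.001], "roll": 0, "claw": 0.003},
  {"linear": [0, 0, 0], "roll": 0, "claw": 0.003},
])

```text
clock: 27.5
eef_pos: [653.9, -179.4, 115.0]
tcp_rot: [-2.426, -1.994, 0.001]
wrist_force: [-0.2, -0.2, -1.0]
opening: 10.5
grasp_force: 68.7
```

Call:
jog_arm([
  {"linear": [0, 0, 0.001], "roll": 0, "claw": 0.003},
  {"linear": [0, 0, 0], "roll": 0, "claw": 0.003},
])

```text
clock: 27.7
eef_pos: [654.0, -179.5, 114.6]
tcp_rot: [-2.426, -1.995, 0.001]
wrist_force: [-1.4, 0.7, 3.3]
opening: 10.9
grasp_force: 69.4
```

Call:
jog_arm([
  {"linear": [0, 0, 0], "roll": 0, "claw": 0.02},
  {"linear": [0, 0, 0], "roll": 0, "claw": 0.04},
  {"linear": [0, 0, 0], "roll": 0, "claw": 0.05},
  {"linear": [0, 0, -0.02], "roll": 0, "claw": 0.06},
  {"linear": [0, 0, -0.04], "roll": 0, "claw": 0.06},
], grip_force=40)

```text
clock: 28.2
eef_pos: [651.9, -178.0, 171.1]
tcp_rot: [-2.421, -1.99, 0.007]
wrist_force: [0.8, -0.6, -0.2]
opening: 60.1
grasp_force: 0.0
```

Call:
jog_arm([
  {"linear": [0, 0, -0.03], "roll": 0, "claw": 0.085},
  {"linear": [0, 0, 0], "roll": 0, "claw": 0.085},
  {"linear": [0, 0, 0], "roll": 0, "claw": 0.085},
])

```text
clock: 28.5
eef_pos: [654.2, -179.5, 204.4]
tcp_rot: [-2.427, -1.995, 0.0]
wrist_force: [-0.1, 0.2, -0.4]
opening: 85.3
grasp_force: 0.0
```

```bash
python3 - <<'E'
from h import *
st(); c=snap('wrist','w21.png');P=cloud(c)
th=np.radians(78.85);d=np.array([np.cos(th),np.sin(th)]);n=np.array([d[1],-d[0]]);o=np.array([653.2,-178.6])
A=(P[...,:2]-o)@d;B=(P[...,:2]-o)@n;Z=P[...,2]
m=(abs(Z-105)<3)&(abs(B)<18)&(A>36)&(A<70); print('eye along',np.percentile(A[m],[.5,99.5]),'lat',np.percentile(B[m],[.5,99.5]),'z',np.median(Z[m]),m.sum())
m=(abs(Z-105)<3)&(abs(B)<12)&(A<-20)&(A>-70);print('other side z',np.median(Z[m]),np.median(B[m]),m.sum())
print('eye world',o+54*d)
g=cv2.cvtColor(c['img'],cv2.COLOR_RGB2GRAY)
plan([(438.5,-170.2,150,78.9)])
E
```

```text
t 28.50 [ 654.2 -179.5  204.4] th 78.84 zax [-0.  0. -1.] F [-0.1  0.2 -0.4] open 85.3 gf 0.0
eye along [36.18632133 69.85573069] lat [-13.9450329   15.83169128] z 105.06223205283632 1674
other side z 105.09376011260201 0.7595826269978418 669
eye world [ 663.64242456 -125.6192887 ]
-> (438.5, -170.2, 150, 78.9) 5 rows
   [-0.0066, -0.0425, np.float64(0.0106)] roll -0.0002
   [-0.0066, -0.0425, np.float64(0.0106)] roll -0.0002
   [-0.0066, -0.0425, np.float64(0.0106)] roll -0.0002
   [-0.0066, -0.0425, np.float64(0.0106)] roll -0.0002
   [-0.0066, -0.0425, np.float64(0.0106)] roll -0.0002
```

Call:
jog_arm([
  {"linear": [-0.0066, -0.0425, 0], "roll": 0, "claw": 0.085},
  {"linear": [-0.0066, -0.0425, 0], "roll": 0, "claw": 0.085},
  {"linear": [-0.0066, -0.0425, 0], "roll": 0, "claw": 0.085},
  {"linear": [-0.0066, -0.0425, 0.02], "roll": 0, "claw": 0.085},
  {"linear": [-0.0066, -0.0425, 0.03], "roll": 0, "claw": 0.085},
])

```text
clock: 29.05
eef_pos: [439.2, -170.5, 155.2]
tcp_rot: [2.426, 1.996, -0.003]
wrist_force: [1.9, -0.3, -0.3]
opening: 85.4
grasp_force: 0.0
```

Call:
jog_arm([
  {"linear": [0, 0, 0.02], "roll": 0, "claw": 0.085},
  {"linear": [0, 0, 0], "roll": 0, "claw": 0.085},
  {"linear": [0, 0, 0], "roll": 0, "claw": 0.085},
])

```text
clock: 29.35
eef_pos: [441.6, -170.9, 135.3]
tcp_rot: [-2.426, -1.995, 0.002]
wrist_force: [0.1, -0.7, 0.5]
opening: 85.0
grasp_force: 0.0
```

```bash
python3 - <<'E'
from h import *
st(); c=snap('wrist');print('thermo', blob(c,(439,-170),(95,102),24))
plan([(438.6,-170.2,69.5,78.9)])
E
```

```text
t 29.35 [ 441.6 -170.9  135.3] th 78.87 zax [-0.002  0.    -1.   ] F [ 0.1 -0.7  0.5] open 85.0 gf 0.0
thermo (2617, (438.2, -169.8, 17.1), 'med z 98.5', 'rgb', array([209., 191.,  98.]))
-> (438.6, -170.2, 69.5, 78.9) 2 rows
   [0.0001, -0.0019, np.float64(0.0331)] roll -0.0
   [0.0001, -0.0019, np.float64(0.0331)] roll -0.0
```

Call:
jog_arm([
  {"linear": [0.0005, -0.003, 0.01], "roll": 0, "claw": 0.085},
  {"linear": [0, 0, 0.025], "roll": 0, "claw": 0.085},
  {"linear": [0, 0, 0.02], "roll": 0, "claw": 0.085},
  {"linear": [0, 0, 0.01], "roll": 0, "claw": 0.085},
  {"linear": [0, 0, 0], "roll": 0, "claw": 0.06},
])

```text
clock: 29.9
eef_pos: [439.2, -169.8, 70.1]
tcp_rot: [-2.426, -1.995, 0.001]
wrist_force: [-0.1, 0.6, -0.4]
opening: 72.7
grasp_force: 0.0
```

Call:
jog_arm([
  {"linear": [0, 0, 0], "roll": 0, "claw": 0.04},
  {"linear": [0, 0, 0], "roll": 0, "claw": 0.03},
  {"linear": [0, 0, 0], "roll": 0, "claw": 0.02},
  {"linear": [0, 0, 0], "roll": 0, "claw": 0.02},
  {"linear": [0, 0, 0], "roll": 0, "claw": 0.02},
])

```text
clock: 30.4
eef_pos: [438.8, -170.0, 71.5]
tcp_rot: [2.426, 1.995, 0.0]
wrist_force: [0.5, 1.0, 5.8]
opening: 32.6
grasp_force: 39.4
```

Call:
jog_arm([
  {"linear": [0, 0, -0.01], "roll": 0, "claw": 0.02},
  {"linear": [0, 0, -0.03], "roll": 0, "claw": 0.02},
  {"linear": [0, 0, -0.05], "roll": 0, "claw": 0.02},
  {"linear": [0, 0, -0.05], "roll": 0, "claw": 0.02},
  {"linear": [0, 0, -0.02], "roll": 0, "claw": 0.02},
])

```text
clock: 30.9
eef_pos: [439.4, -170.9, 234.6]
tcp_rot: [2.424, 1.991, 0.002]
wrist_force: [0.4, -0.4, -0.5]
opening: 33.0
grasp_force: 41.1
```

Call:
jog_arm([
  {"linear": [0, 0, 0], "roll": 0, "claw": 0.02},
  {"linear": [0, 0, 0], "roll": 0, "claw": 0.02},
])

```text
clock: 31.1
eef_pos: [438.2, -169.1, 230.6]
tcp_rot: [-2.425, -1.995, 0.0]
wrist_force: [-0.3, -0.0, -0.8]
opening: 32.7
grasp_force: 41.1
```

```bash
python3 - <<'E'
from h import *
st(); c=snap('wrist'); p=robot.read_state()['eef_pos']; P=cloud(c)
m=(abs(P[...,2]-p[2]-28)<4)&(np.hypot(P[...,0]-p[0],P[...,1]-p[1])<26); q=P[m]; print(np.percentile(q[:,1],[1,99]),np.median(q[:,2]))
plan([(663.7,-125.7,229,78.9)])
E
```

```text
t 31.10 [ 438.2 -169.1  230.6] th 78.89 zax [-0.001  0.001 -1.   ] F [-0.3 -0.  -0.8] open 32.7 gf 41.1
[-183.96531998 -152.795141  ] 257.45570674935425
-> (663.7, -125.7, 229, 78.9) 5 rows
   [0.0172, 0.0427, np.float64(0.0002)] roll -0.0001
   [0.0172, 0.0427, np.float64(0.0002)] roll -0.0001
   [0.0172, 0.0427, np.float64(0.0002)] roll -0.0001
   [0.0172, 0.0427, np.float64(0.0002)] roll -0.0001
   [0.0172, 0.0427, np.float64(0.0002)] roll -0.0001
```

Call:
jog_arm([
  {"linear": [0.0172, 0.0427, 0], "roll": 0, "claw": 0.02},
  {"linear": [0.0172, 0.0427, 0], "roll": 0, "claw": 0.02},
  {"linear": [0.0172, 0.0427, 0], "roll": 0, "claw": 0.02},
  {"linear": [0.0172, 0.0427, 0], "roll": 0, "claw": 0.02},
  {"linear": [0.0172, 0.0427, 0.01], "roll": 0, "claw": 0.02},
])

```text
clock: 31.65
eef_pos: [665.9, -126.2, 219.0]
tcp_rot: [-2.425, -1.993, 0.002]
wrist_force: [0.2, -1.1, -0.7]
opening: 33.1
grasp_force: 41.1
```

Call:
jog_arm([
  {"linear": [0, 0, 0.03], "roll": 0, "claw": 0.02},
  {"linear": [0, 0, 0], "roll": 0, "claw": 0.02},
  {"linear": [0, 0, 0], "roll": 0, "claw": 0.02},
  {"linear": [0, 0, 0], "roll": 0, "claw": 0.02},
])

```text
clock: 32.05
eef_pos: [663.5, -128.0, 191.1]
tcp_rot: [-2.429, -1.992, 0.002]
wrist_force: [-0.9, -0.8, -0.6]
opening: 32.7
grasp_force: 41.1
```

```bash
python3 - <<'E'
from h import *
st(); c=snap('wrist','w22.png'); s=snap('scene'); p=robot.read_state()['eef_pos']; P=cloud(c)
m=(abs(P[...,2]-p[2]-27)<4)&(np.hypot(P[...,0]-p[0],P[...,1]-p[1])<26); q=P[m]; print('head y',np.percentile(q[:,1],[1,99]).mean(),np.median(q[:,2]))
m=(P[...,2]<p[2]-15)&(P[...,2]>110)&(np.hypot(P[...,0]-p[0],P[...,1]-p[1])<25); q=P[m]; print('stem pts',m.sum(), [ (round(a,0),np.median(q[(q[:,2]>a)&(q[:,2]<a+10)],0).round(1).tolist()) for a in range(110,180,10) if ((q[:,2]>a)&(q[:,2]<a+10)).sum()>2])
uv=proj(s,(*p[:2],110)).astype(int);print(uv)
L=cv2.resize(c['img'][130:330,220:420],(390,390),interpolation=cv2.INTER_CUBIC);Rr=cv2.resize(s['img'][uv[1]-75:uv[1]+55,uv[0]-65:uv[0]+65],(390,390),interpolation=cv2.INTER_CUBIC)
cv2.imwrite('pics/c22.png',np.hstack([L,Rr])[:,:,::-1])
for z in (105,117,70): print(z,(proj(c,(663.7,-125.7,z))-[220,130])*1.95,(proj(s,(663.7,-125.7,z))-uv+[65,75])*3)
E
```

```text
t 32.05 [ 663.5 -128.   191.1] th 78.70 zax [-0.001 -0.    -1.   ] F [-0.9 -0.8 -0.6] open 32.7 gf 41.1
head y -127.28055846511539 217.98426530586846
stem pts 168 [(110, [667.0, -107.3, 110.3]), (120, [663.5, -126.4, 129.4]), (130, [663.9, -126.3, 135.2]), (140, [664.0, -126.3, 145.0]), (150, [663.7, -126.3, 153.3])]
[390 235]
105 [195.36321214 219.47973653] [193.18363402 234.70858541]
117 [195.28580968 230.58589997] [194.70784962 216.65227355]
70 [195.55195647 192.39758228] [188.8229997  286.36595811]
```

View pics/c22.png

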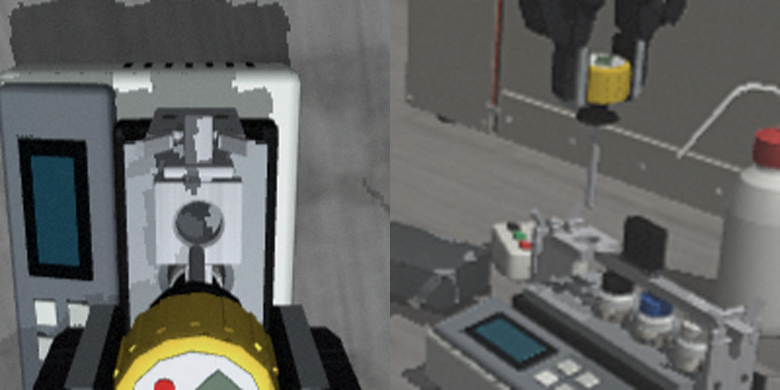

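Call:
jog_arm([
  {"linear": [0.0022, 0.0003, 0], "roll": 0, "claw": 0.02},
  {"linear": [0, 0, 0.01], "roll": 0, "claw": 0.02},
  {"linear": [0, 0, 0.012], "roll": 0, "claw": 0.02},
  {"linear": [0, 0, 0.012], "roll": 0, "claw": 0.02},
  {"linear": [0, 0, 0.012], "roll": 0, "claw": 0.02},
])

```text
clock: 32.65
eef_pos: [664.5, -124.3, 142.6]
tcp_rot: [-2.425, -1.994, 0.003]
wrist_force: [0.2, -0.1, 0.3]
opening: 33.0
grasp_force: 41.1
```

Call:
jog_arm([
  {"linear": [0, 0, 0.006], "roll": 0, "claw": 0.02},
  {"linear": [0, 0, 0.006], "roll": 0, "claw": 0.02},
  {"linear": [0, 0, 0.005], "roll": 0, "claw": 0.02},
  {"linear": [0, 0, 0], "roll": 0, "claw": 0.02},
])

```text
clock: 33.05
eef_pos: [664.7, -124.4, 126.6]
tcp_rot: [-2.426, -1.994, 0.002]
wrist_force: [0.5, 0.6, -0.7]
opening: 32.9
grasp_force: 41.1
```

Call:
jog_arm([
  {"linear": [-0.001, 0, 0.005], "roll": 0, "claw": 0.02},
  {"linear": [0, 0, 0.004], "roll": 0, "claw": 0.02},
  {"linear": [0, 0, 0.001], "roll": 0, "claw": 0.02},
  {"linear": [0, 0, 0], "roll": 0, "claw": 0.02},
])

```text
clock: 33.45
eef_pos: [664.6, -125.5, 117.1]
tcp_rot: [-2.426, -1.994, 0.002]
wrist_force: [0.2, -0.7, -0.9]
opening: 32.6
grasp_force: 41.1
```

Call:
jog_arm([
  {"linear": [0, 0, 0.0015], "roll": 0, "claw": 0.02},
  {"linear": [0, 0, 0], "roll": 0, "claw": 0.02},
])

```text
clock: 33.65
eef_pos: [664.7, -125.5, 115.7]
tcp_rot: [-2.426, -1.994, 0.001]
wrist_force: [-0.8, -0.7, -0.2]
opening: 32.8
grasp_force: 41.1
```

Call:
jog_arm([
  {"linear": [0, 0, 0.001], "roll": 0, "claw": 0.02},
  {"linear": [0, 0, 0], "roll": 0, "claw": 0.045},
  {"linear": [0, 0, 0], "roll": 0, "claw": 0.06},
  {"linear": [0, 0, 0], "roll": 0, "claw": 0.07},
  {"linear": [0, 0, -0.01], "roll": 0, "claw": 0.08},
])

```text
clock: 34.15
eef_pos: [663.8, -125.0, 123.9]
tcp_rot: [-2.424, -1.993, 0.004]
wrist_force: [0.5, 0.0, -0.6]
opening: 79.6
grasp_force: 0.0
```

Call:
jog_arm([
  {"linear": [0, 0, -0.03], "roll": 0, "claw": 0.08},
  {"linear": [0, 0, -0.04], "roll": 0, "claw": 0.08},
  {"linear": [0, 0, -0.04], "roll": 0, "claw": 0.08},
  {"linear": [0, 0, 0], "roll": 0, "claw": 0.08},
  {"linear": [0, 0, 0], "roll": 0, "claw": 0.08},
])

```text
clock: 34.65
eef_pos: [665.4, -125.9, 236.6]
tcp_rot: [2.426, 1.994, 0.001]
wrist_force: [0.3, 0.7, -0.2]
opening: 80.3
grasp_force: 0.0
```

```bash
python3 - <<'E'
from h import *
st(); c=snap('wrist','w23.png'); P=cloud(c)
print('head',blob(c,(663.7,-125.7),(136,150),24))
m=(P[...,2]>132)&(P[...,2]<138)&(np.hypot(P[...,0]-653.5,P[...,1]+178.6)<22);print('handle',cv2.minAreaRect(P[m][:,:2].astype(np.float32)),np.median(P[m][:,2]))
th=np.radians(78.85);d=np.array([np.cos(th),np.sin(th)]);n=np.array([d[1],-d[0]]);o=np.array([653.2,-178.6])
A=(P[...,:2]-o)@d;B=(P[...,:2]-o)@n;Z=P[...,2]
for lo,hi in ((-72,-20),(18,36),(84,95)):
    m=(abs(Z-105)<4)&(abs(B)<8)&(A>lo)&(A<hi);print(lo,'bar z',np.median(Z[m]),np.median(B[m]),m.sum())
t=snap('top')
for n_,xy,zr in (('green',(442,-224.5),(67,80)),('thermo',(663.7,-125.7),(136,150)),('blue',(649.7,-196.3),(90,98)),('white',(642.5,-231.7),(90,98)),('black',(656.5,-161),(90,98))): print(n_,blob(t,xy,zr,20 if n_=='thermo' else 14), blob(c,xy,zr,14))
E
```

```text
t 34.65 [ 665.4 -125.9  236.6] th 78.84 zax [ 0.001 -0.    -1.   ] F [ 0.3  0.7 -0.2] open 80.3 gf 0.0
head (1690, (664.8, -125.8, 17.4), 'med z 141.4', 'rgb', array([214., 196.,  99.]))
handle ((653.7493896484375, -179.6306915283203), (27.51718521118164, 10.976083755493164), 78.93618774414062) 134.72647092323172
-72 bar z 105.16336747128452 0.5880283586605284 436
18 bar z 105.11586271062367 0.774999700946668 87
84 bar z 105.08486012659648 0.9371484176214792 125
green (86, (441.2, -224.8, 9.9), 'med z 73.0', 'rgb', array([ 68., 129., 105.])) (317, (440.6, -223.4, 10.5), 'med z 72.0', 'rgb', array([ 51., 108.,  77.]))
thermo (67, (663.7, -129.4, 16.5), 'med z 141.8', 'rgb', array([184., 178., 100.])) (1168, (663.8, -125.7, 14.0), 'med z 141.7', 'rgb', array([218., 212., 179.]))
blue (29, (646.7, -195.7, 8.3), 'med z 95.1', 'rgb', array([ 54.,  74., 102.])) (73, (650.7, -195.1, 9.8), 'med z 94.0', 'rgb', array([ 35.,  57., 106.]))
white (33, (638.8, -232.0, 7.9), 'med z 94.4', 'rgb', array([160., 160., 158.])) (127, (642.6, -231.4, 9.7), 'med z 94.0', 'rgb', array([182., 185., 184.]))
black (34, (653.4, -161.7, 8.9), 'med z 94.4', 'rgb', array([47. , 47.5, 47.5])) (103, (656.6, -160.7, 9.7), 'med z 94.1', 'rgb', array([22., 23., 23.]))
```

```bash
python3 -c "
from h import *
print(workorder.hand_in())"
```

```text
the job is handed in; nothing more can be done
None
```

The job is done and handed in at about 35 s of robot time: the blue vial is in the heater, the green one is in the rack, and the bar and thermometer are back home, all checked by camera depth before hand-in.

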